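# Mount the coating mask and open its vacuum valve

## Robot

A 6-joint arm with a two-finger parallel gripper is mounted at the origin on the work surface. World frame = base frame: x ahead of the robot, y to its left, z up, the work surface at z = 0. Lengths are in mm, angles in rad, forces in N, time in s.
With the tool pointing down it reaches from about 400 to 925 mm from the base axis. Payload 12.5 kg.
Tool frame: the origin (TCP) lies at the very end of the fingers, on their centre line; the grasp point (between the pads) lies 19 mm behind it (env.grip_point_offset is the distance from the TCP to the grasp point, in mm); z points along the fingers, y is the direction in which the jaws open and shut (so a half turn about z gives the same grasp; the last joint's range is limited). The gripper opens to 95 mm and grips with 3 to 60 N. Pads are 20 mm wide; open, the fingers measure 119 mm over their backs; the gripper's body (75 mm by 180 mm) begins 59 mm behind the grasp point.
Start: joints at [-1.389, 0.491, 1.559, -0, 1.092, -0.106], TCP at [177.425, -599.306, 214.661] pointing down, gripper open.
Joint ranges: [-3.1, 3.1], [-0.84, 2.19], [0.05, 2.79], [-1.13, 4.28], [0.06, 2.93], [-2.69, 2.69]. Speed limits (rad/s): [2.22, 2.22, 2.79, 3.14, 3.14, 3.14].

## Interface

Orientations are given as [roll, pitch, yaw] about the fixed x, y, z axes, in that order (R = Rz(yaw) Ry(pitch) Rx(roll)).
In Python, from cell import env gives the robot as it stands.
- The arm moves only by the tool drive_tool, never from a script. Its argument "commands" is a list of rows, each an object of numbers: "dx", "dy", "dz": the shift along the world's x, y, z in mm; "yaw": the turn about the world's z in degrees. In form: [{"dx": .., "dy": .., "dz": .., "yaw": ..}, ...]. A call has 1 to 5 rows; each row shifts and turns the commanded pose from where the row before left it; what a row does not reach is not made up. A row lasts 1/12 s, in which the tool goes at most 41.7 mm and 7.16 degrees, less where a joint would pass 70% of its speed; a pose out of reach is approached as far as the arm can. A call with a gripper value outside its range is refused whole. "grip" is the opening, from 0 (shut) to 1 (fully open), set as the call begins (left out, the last holds). The fingers move at their own pace and stop on an object; the grip force is fixed at half the most. Time passes only in rows, so rows that do not move let the fingers close. It gives the time, the measured TCP pose, the force and the opening at its end, in the units of the state.
- env.state(): the state, without advancing time (a new reading comes with each control period).
- env.read_camera(name): name is "scene" or "side" or "wrist"; returns the picture (420x560x3 uint8, red, green, blue); there is no depth.
- env.calibration(name): a dict with "intrinsics" (3x3 intrinsics, pixels), "rvec" (rotation vector, rad) and "tvec" (3), from world to camera coordinates, as OpenCV has them. Camera axes: x right, y down, z forward; pixel columns grow to the right and rows downward; lengths in mm; the calibration is good to about 2 mm. A picture is of the moment at which its call begins: read the wrist's pose just before it. calibration takes no time and is no camera call; for the wrist camera it gives the pose at the moment of the call.
- env.job_done(): hands the job in, once; it reports no verdict.
Trained networks look in the newest picture that a camera, given by its name, has taken for a name from the list of things; names that differ only in an ending like _2 or _b are one class to them, and where a whole thing is asked for, a point or a joint stands for the part that bears it (a point fixed in the world has none). Each returns a list of dicts, best first, with "conf" (0 to 1); they miss things now and then, are a little off and sometimes report something else, mostly with a low value. They report only what shows in the picture. A call takes as long as a camera call. They do not tell look-alikes from the thing itself.
- env.trace(query, camera): "pixels" (420x560 bool, what is visible of it) and "pixel" ([column, row] in pixels, amid what is visible of it).
- env.place_of(query, camera): "pixel" ([column, row] in pixels: a listed point, or the origin of a listed thing).
The state is a dict: "t": time; "joints": joint angles; "qvel": joint speeds; "tau": joint torques, N m; "eef_pos": TCP position; "tcp_rot": TCP orientation; "ft_force": force on the tool from outside, world axes, zero at the start; "moment": the same for the moment, N m; "opening": opening from 0.0 (shut) to 1.0 (fully open).
Only numpy, scipy, OpenCV 4.12 (cv2) and the standard library are available. Lean on these libraries where they do the work, as an engineer would, in place of code of your own. Each camera call takes 0.05 s, during which the arm holds its last target.

## Task

Lift the coating mask by its handle and lower it gently onto the casting table's vacuum plate so that both dowels come up through its two end holes and it lies flat on the plate, then let go of it. Then turn the blue valve fully open to draw the mask down, without brushing or turning any of the other valves. Leave the mask seated and the bottle, jar and tape where they stand.

Things in the scene. Friction and masses are not known exactly. Their poses are not given: they have to be found in the camera images.
- mask_grip (a point): centre of the black pull-handle bar on the coating mask, 34 mm above the mask's underside, over its centre of mass. Bar 80 mm long along the mask's x, 10 wide (y), 12 high (top 40 mm above the underside), on two end posts over the mask's middle rib; 22 mm free between bar and rib. z up.
- mask_under (a point): middle of the mask's underside, 34 mm straight below mask_grip, same axes. The two dowel holes, 10.5 mm in diameter, go through the mask on its centre line, 83 mm from here along +y and along -y. The mask is alike either way round: half a turn makes no difference.
- mask: coating mask: flat bright metal frame 120 (x) x 190 (y) x 6 mm, 0.25 kg, lying flat on the bench, two window openings 86 x 50 mm either side of a middle rib that carries the handle, a small round hole at each end. Origin in the middle of its underside.
- caster: film-casting vacuum table, fixed on the bench: white housing 280 (x) x 340 (y) mm with a flat deck 55 mm high; origin under its centre, front to its -x. In front five upright valves in a row along y, 60 mm apart, 95 mm ahead of the centre; which colour stands where varies. Behind them the aluminium vacuum plate, 150 x 220 mm, 15 mm above the deck, with a white film on it.
- plate_center (a point): middle of the vacuum plate's top face, 70 mm above the bench; axes of the table (x to the rear, y along the plate's length and the valve row, z up). When the mask is seated, mask_under lies here and the mask's y runs along this y.
- dowel_left (a point): foot of the +y dowel on the plate's top face, 83 mm from plate_center. Both dowels are fixed steel pins, 8 mm in diameter, 14 mm high in all, the top 6 mm tapering to 3 mm across.
- dowel_right (a point): foot of the -y dowel on the plate's top face, 83 mm from plate_center on the other side; same pin as dowel_left.
- valve_blue (a joint): angle of the blue wing handle: 0 = closed, wing along the row of valves; 1.571 rad = fully open, wing across the row (front to rear). Opens counter-clockwise seen from above; stiff (about 0.07 N m), stays where left, firm stops at both ends. When it is open, the tips of closed neighbours' wings are 41 mm from its axis on either side.
- valve_blue_grip (a point): point on the blue valve's upright axis at the height to grip: 30 mm above the deck. All five handles are alike but for colour: wing 38 long (this y, turning with the handle), 12 wide (x), 28 mm high, top 42 mm and underside 14 mm above the deck; below it an 11 mm stem, and a collar 25 mm across and 5 mm high.
- valve_yellow (a joint): angle of the yellow wing handle, as for the blue; it stands open (it holds the film) and is to stay so
- valve_yellow_grip (a point): point on the yellow valve's upright axis, 30 mm above the deck, on its wing handle; y along the wing, x across it. Same sizes as the blue one.
- valve_yellow_base: the yellow valve with its handle; origin at the foot of its collar, on the deck
- valve_red (a joint): angle of the red wing handle, as for the blue; it stands closed and is to stay so
- valve_red_grip (a point): point on the red valve's upright axis, 30 mm above the deck, on its wing handle; y along the wing, x across it. Same sizes as the blue one.
- valve_red_base: the red valve with its handle; origin at the foot of its collar, on the deck
- valve_green (a joint): angle of the green wing handle, as for the blue; it stands closed and is to stay so
- valve_green_grip (a point): point on the green valve's upright axis, 30 mm above the deck, on its wing handle; y along the wing, x across it. Same sizes as the blue one.
- valve_green_base: the green valve with its handle; origin at the foot of its collar, on the deck
- valve_black (a joint): angle of the black wing handle, as for the blue; it stands closed and is to stay so
- valve_black_grip (a point): point on the black valve's upright axis, 30 mm above the deck, on its wing handle; y along the wing, x across it. Same sizes as the blue one.
- valve_black_base: the black valve with its handle; origin at the foot of its collar, on the deck
- bottle: amber bottle with blue cap, 64 mm across, 135 mm high, standing; origin under its centre. Bystander.
- jar: white lidded jar, 68 mm across, 75 mm high, standing; origin under its centre. Bystander.
- tape: pale blue roll of tape lying flat, 100 mm across, 48 mm high; origin under its centre. Bystander.
Not all that is in view belongs to the job. Of the things like the mask, leave any that is orange, pink or turquoise; of the rest the larger one is meant.

How it is judged (in metres and radians):
On the way, in this order (a step that is already met when the one before it is completed fails the run):
1. the mask lies flat on the plate over both dowels and is let go (horizontal distance between mask_under and plate_center below 0.003 m and z of mask_under in the frame of plate_center below 0.0015 m and angle between the z axis of mask_under and the z axis of plate_center, either way round below 0.015 rad and angle between the y axis of mask_under and the y axis of plate_center, either way round below 0.035 rad and contact force between the fingers and mask below 0.1 N), for 0.2 s.
2. the blue valve is fully open with the mask seated (horizontal distance between mask_under and plate_center below 0.003 m and z of mask_under in the frame of plate_center below 0.0015 m and angle between the z axis of mask_under and the z axis of plate_center, either way round below 0.015 rad and angle between the y axis of mask_under and the y axis of plate_center, either way round below 0.035 rad and value of joint valve_blue above 1.4 rad), for 0.2 s.
At the end, for the whole second after the job is handed in: Mask at rest on the plate over both dowels (centre within 3 mm, underside within 1.5 mm, level within 0.015 rad, square within 0.035 rad, either way round); blue valve open beyond 1.40 rad; yellow still open (over 1.35), red, green and black still closed (under 0.2 rad) (all of step 2 and value of joint each of valve_red, valve_green, valve_black below 0.2 rad and value of joint valve_yellow above 1.35 rad and linear speed of mask below 0.02 m/s); the robot touches nothing.
It fails at once if a valve other than the blue one is brushed (touched with more than 0.5 N) or turned (contact force between any of the fingers, the arm and valve_yellow_base above 0.5 N or contact force between any of the fingers, the arm and valve_red_base above 0.5 N or contact force between any of the fingers, the arm and valve_green_base above 0.5 N or contact force between any of the fingers, the arm and valve_black_base above 0.5 N).
It fails at once if the bottle, jar or tape is pushed more than 15 mm or tipped (distance of any of bottle, jar, tape from where it was at the start of the episode above 0.015 m or angle between any of bottle, jar, tape's own z axis and vertical above 0.3 rad).
It fails at once if the mask is pressed on the vacuum table with over 40 N (contact force between mask and caster above 40 N).
It fails at once if the mask is dropped or slammed on the plate (within 25 mm of its place it moves faster than 0.3 m/s, as after a fall of 5 mm) (distance between mask_under and plate_center below 0.025 m and linear speed of mask above 0.3 m/s).
It also fails if it takes over 64 s, if anything falls off the work surface, if the arm or the gripper's body presses on something with over 40 N, if the wrist force passes 120 N, or if a joint passes its speed limit or range.

## Working session

There is one attempt and no reset: what is moved stays moved. The work goes in short steps, Python scripts to look and compute and a tool call to move; the robot and the scene stay as the last step left them, time stands still between calls to the robot, and variables do not carry over. Pictures are saved under pics/ and viewed, and the job is handed in when it is done.

Besides the shell and the picture viewer there is one more tool, called after "Request:" in YAML: its name, and indented under it one key for each argument. drive_tool: Moves the arm, as the interface text tells. Its arguments: {"type":"object","properties":{"commands":{"type":"array"},"grip":{"type":"number"}},"required":["commands"]}

```bash
ls; mkdir -p pics; python3 - <<'E'
from cell import env
import cv2
s=env.state();print(s['t'],s['eef_pos'],s['tcp_rot'],s['opening'],env.grip_point_offset)
for c in ['scene','side','wrist']:
    im=env.read_camera(c);cv2.imwrite(f'pics/{c}0.png',im[:,:,::-1])
    k=env.calibration(c);print(c,k)
E
```

```text
pics
0.0 [ 177.40698433 -599.03066794  214.05994933] [-3.14048380e+00 -1.07530107e-04  2.87855135e-01] 1.000320688175447 18.8
scene {'intrinsics': array([[470.459534  ,   0.        , 277.58984382],
       [  0.        , 470.459534  , 200.96317747],
       [  0.        ,   0.        ,   1.        ]]), 'rvec': array([ 2.36503278,  0.56978432, -0.2346975 ]), 'tvec': array([-447.20704294, -124.78900891, 1693.70533705])}
side {'intrinsics': array([[418.63761389,   0.        , 289.95609405],
       [  0.        , 418.63761389, 205.36882874],
       [  0.        ,   0.        ,   1.        ]]), 'rvec': array([ 1.00303125, -2.40649005,  1.10276882]), 'tvec': array([350.79172123, 306.20337789, 937.698176  ])}
wrist {'intrinsics': array([[341.60334061,   0.        , 280.56176519],
       [  0.        , 341.60334061, 207.02884601],
       [  0.        ,   0.        ,   1.        ]]), 'rvec': array([-2.33177954,  1.7410215 ,  0.24406797]), 'tvec': array([-625.42118225,  -30.66168914,  391.79699862])}
```

View pics/scene0.png

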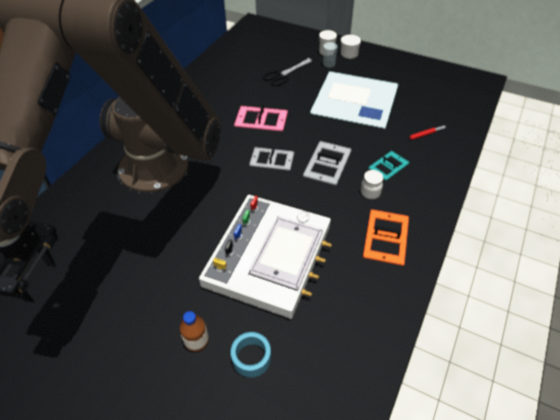

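View pics/side0.png

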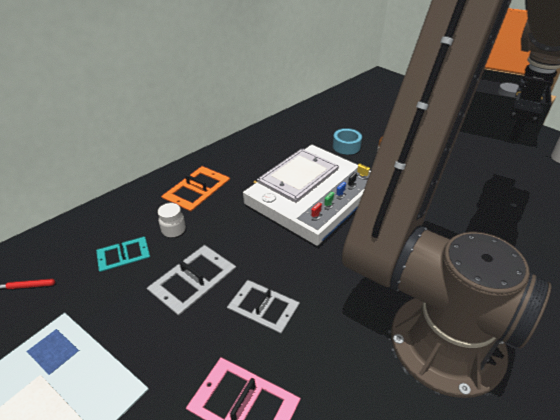

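View pics/wrist0.png

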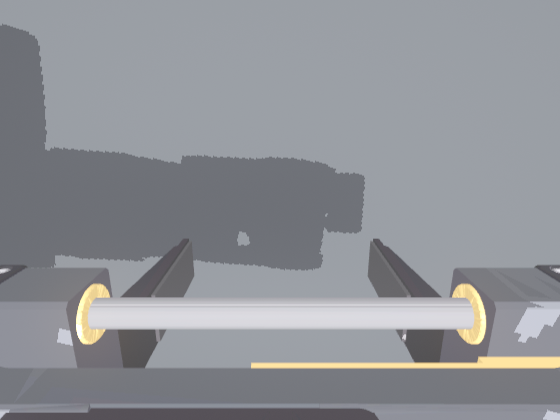

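The large grey mask is at scene (327,161) and side (191,278). A smaller grey one is at scene (272,158), with orange, pink and turquoise decoys around. From the left in the scene view the valves run red, green, blue, black, yellow. I'll measure next.

```bash
cat > h.py <<'E'
import numpy as np,cv2
from cell import env
def P(cal):
    R,_=cv2.Rodrigues(np.array(cal['rvec'],float));return np.array(cal['intrinsics']),R,np.array(cal['tvec'],float).reshape(3)
def proj(cal,X):
    return cv2.projectPoints(np.atleast_2d(np.array(X,float)),np.array(cal['rvec'],float),np.array(cal['tvec'],float),np.array(cal['intrinsics']),None)[0].reshape(-1,2)
def ray(cal,p):
    K,R,t=P(cal);d=R.T@np.linalg.inv(K)@np.array([p[0],p[1],1.]);return -R.T@t,d/np.linalg.norm(d)
def atz(cal,p,z):
    o,d=ray(cal,p);return o+d*(z-o[2])/d[2]
def tri(obs):
    A=np.zeros((3,3));b=np.zeros(3);rs=[]
    for c,p in obs:
        o,d=ray(c,p);M=np.eye(3)-np.outer(d,d);A+=M;b+=M@o;rs.append((o,M))
    X=np.linalg.solve(A,b);return X,[float(np.linalg.norm(M@(X-o))) for o,M in rs]
E
python3 - <<'E'
from h import *
np.set_printoptions(precision=1,suppress=True)
cs={c:env.calibration(c) for c in('scene','side')}
for q in ['mask_grip','mask_under','plate_center','dowel_left','dowel_right','valve_blue_grip','valve_red_grip','valve_yellow_grip','jar','bottle']:
    r={}
    for c in cs:
        r[c]=env.place_of(q,c); print(q,c,[(np.round(d['pixel'],1),round(d['conf'],2)) for d in r[c][:4]])
    if r['scene'] and r['side']:
        print('   ',*tri([(cs[c],r[c][0]['pixel']) for c in cs]))
print(env.state()['t'])
E
```

```text
mask_grip scene [(array([389. , 231.6]), 0.95), (array([387.6, 162.3]), 0.94), (array([262.7, 114.2]), 0.86), (array([326.1, 153.8]), 0.76)]
mask_grip side [(array([263.7, 297.2]), 0.95), (array([241.5, 394.9]), 0.9), (array([121.4, 246.1]), 0.85), (array([194. , 177.8]), 0.82)]
    [ 682.   158.6 -221.1] [175.72849617525924, 175.7284961752596]
mask_under scene [(array([263.7, 118.9]), 0.93), (array([389.4, 163.3]), 0.79), (array([271.6, 158. ]), 0.74), (array([387.1, 238.3]), 0.66)]
mask_under side [(array([267.3, 302.2]), 0.97), (array([127.8, 253. ]), 0.93), (array([194.3, 278.4]), 0.9), (array([245.3, 405.9]), 0.66)]
    [299.7 274.8 122.6] [7.448475455296328, 7.448475455296366]
plate_center scene [(array([290.1, 250.1]), 0.61)]
plate_center side [(array([297.6, 170.4]), 0.93)]
    [ 622.5 -154.8   70.1] [3.0322473256521403, 3.0322473256523534]
dowel_left scene [(array([294.4, 227. ]), 0.58)]
dowel_left side [(array([280.5, 184. ]), 0.74)]
    [602.  -70.1  72.4] [3.6540426368390966, 3.6540426368390504]
dowel_right scene [(array([274.5, 272. ]), 0.77)]
dowel_right side [(array([3
[... 211 characters left out ...]
 184.7]), 0.58)]
    [ 462.7 -178.2   89.6] [1.1766867523843776, 1.1766867523843663]
valve_red_grip scene [(array([251.4, 202. ]), 0.62)]
valve_red_grip side [(array([313.1, 210.5]), 0.51), (array([330.9, 199.5]), 0.3)]
    [444.6 -46.2  81.5] [6.717888792633211, 6.717888792633213]
valve_yellow_grip scene [(array([221.1, 262.8]), 0.6)]
valve_yellow_grip side [(array([364.3, 170.5]), 0.45)]
    [ 470.2 -288.6   80.8] [5.5862548008269775, 5.586254800826965]
jar scene [(array([371.4, 191.7]), 0.66)]
jar side [(array([174. , 229.4]), 0.65), (array([341.3, 188.3]), 0.61)]
    [739.3 232.8  -2.5] [2.798888243010715, 2.79888824301089]
bottle scene [(array([199.3, 341.2]), 0.91)]
bottle side []
1.15
```

```bash
python3 - <<'E'
from h import *
np.set_printoptions(precision=1,suppress=True)
cs={c:env.calibration(c) for c in('scene','side')}
for q in['mask_grip','mask_under']:
    r={c:[d for d in env.place_of(q,c)] for c in cs}
    for c in r: print(q,c,[(np.round(d['pixel']),round(d['conf'],2)) for d in r[c]])
    for a in r['scene']:
        for b in r['side']:
            X,e=tri([(cs['scene'],a['pixel']),(cs['side'],b['pixel'])])
            if e[0]<12 and -20<X[2]<60: print('  ',np.round(a['pixel']),np.round(b['pixel']),X,e[0])
S=atz(cs['scene'],(327,161),5);print(S, atz(cs['side'],(191,278),5))
im=cv2.imread('pics/scene0.png')[120:200,280:360];cv2.imwrite('pics/m.png',cv2.resize(im,None,fx=7,fy=7,interpolation=cv2.INTER_CUBIC))
im=cv2.imread('pics/side0.png')[235:325,135:245];cv2.imwrite('pics/m2.png',cv2.resize(im,None,fx=6,fy=6,interpolation=cv2.INTER_CUBIC))
E
```

```text
mask_grip scene [(array([389., 232.]), 0.95), (array([388., 162.]), 0.94), (array([263., 114.]), 0.86), (array([326., 154.]), 0.76), (array([272., 151.]), 0.57), (array([286., 250.]), 0.42), (array([252., 203.]), 0.32)]
mask_grip side [(array([264., 297.]), 0.95), (array([242., 395.]), 0.9), (array([121., 246.]), 0.85), (array([194., 178.]), 0.82), (array([190., 268.]), 0.67), (array([192., 279.]), 0.44)]
   [389. 232.] [194. 178.] [854.1  71.1  33.4] 1.8638655338350094
   [388. 162.] [121. 246.] [750.7 376.5  21.8] 4.303081390342043
   [263. 114.] [242. 395.] [224.  409.4  23.8] 1.9788565623744743
   [326. 154.] [190. 268.] [545.5 298.9  40.2] 2.3638635067143605
   [326. 154.] [192. 279.] [534.3 311.3  21.4] 4.675347529347262
   [272. 151.] [264. 297.] [361.6 226.7  33.3] 3.126635334828874
mask_under scene [(array([264., 119.]), 0.93), (array([389., 163.]), 0.79), (array([272., 158.]), 0.74), (array([387., 238.]), 0.66), (array([324., 162.]), 0.59), (array([200., 342.]), 0.39)]
mask_under side [(array([267., 302.]), 0.97), (array([128., 253.]), 0.93), (array([194., 278.]), 0.9), (array([245., 406.]), 0.66), (array([195., 188.]), 0.6)]
   [264. 119.] [245. 406.] [218.6 413.9  -6.3] 7.604563737137206
   [389. 163.] [128. 253.] [747.7 377.8   5.3] 8.668192528457299
   [272. 158.] [267. 302.] [361.1 218.6   7. ] 4.635024442264268
   [387. 238.] [195. 188.] [853.8  74.6  -4.5] 2.5469893368661576
   [324. 162.] [194. 278.] [542.  295.6   2. ] 1.8252706863966952
[549.  299.1   5. ] [548.4 302.8   5. ]
```

View pics/m.png

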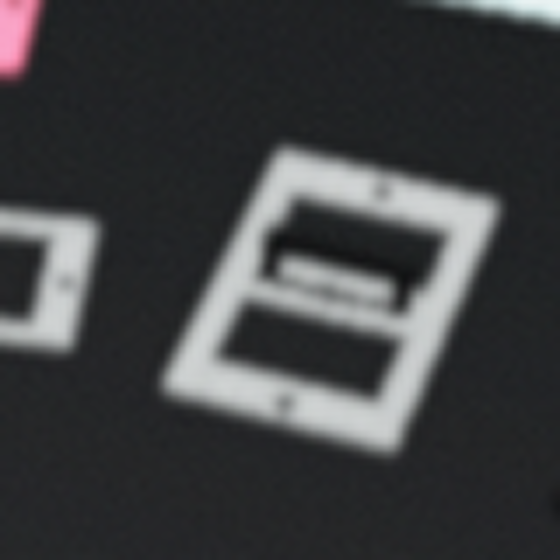

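View pics/m2.png

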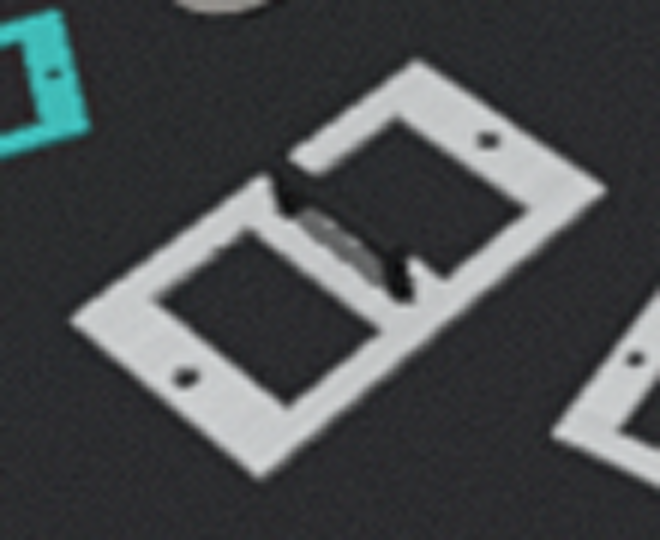

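```bash
python3 - <<'E'
from h import *
np.set_printoptions(precision=1,suppress=True)
sc,si=env.calibration('scene'),env.calibration('side')
a=[(334.9,147.3),(320.7,177.4)];b=[(166,297.8),(216.3,258.2)]
X=[]
for p,q in zip(a,b):
    x,e=tri([(sc,p),(si,q)]);X.append(x);print(x,e[0],atz(sc,p,5),atz(si,q,5))
d=X[0]-X[1];print(np.linalg.norm(d),(X[0]+X[1])/2,np.degrees(np.arctan2(d[1],d[0])))
s=env.state();print(s['joints'])
w=env.calibration('wrist');o,dd=ray(w,(280,207));print('wrist cam',o,dd,s['eef_pos'])
E
```

```text
[544.  381.1   1.8] 1.4717850894719904 [546.  379.2   5. ] [540.  381.3   5. ]
[560.4 215.4   2.1] 1.1655523238474093 [562.1 213.7   5. ] [557.  216.2   5. ]
166.5787735010939 [552.2 298.2   1.9] 95.65887267153458
[-1.4  0.5  1.6  0.   1.1 -0.1]
wrist cam [ 252.3 -578.   385.1] [-0.3 -0.1 -1. ] [ 177.4 -599.3  214.7]
```

Request:
drive_tool:
  commands:
    - {"dx": 25,"dy": 28,"dz": 7,"yaw": -0.7}
    - {"dx": 25,"dy": 28,"dz": 7,"yaw": -0.7}
    - {"dx": 25,"dy": 28,"dz": 7,"yaw": -0.7}
    - {"dx": 25,"dy": 28,"dz": 7,"yaw": -0.7}
    - {"dx": 25,"dy": 28,"dz": 7,"yaw": -0.7}
  grip: 1

```text
t: 1.77
eef_pos: [303.2, -457.9, 250.0]
tcp_rot: [3.141, -0.0, 0.226]
ft_force: [0.6, -1.8, -0.3]
opening: 1.0
```

Request:
drive_tool:
  commands:
    - {"dx": 25,"dy": 28,"dz": 7,"yaw": -0.7}
    - {"dx": 25,"dy": 28,"dz": 7,"yaw": -0.7}
    - {"dx": 25,"dy": 28,"dz": 7,"yaw": -0.7}
    - {"dx": 25,"dy": 28,"dz": 7,"yaw": -0.7}
    - {"dx": 25,"dy": 28,"dz": 7,"yaw": -0.7}

```text
t: 2.18
eef_pos: [428.3, -317.7, 285.2]
tcp_rot: [3.141, -0.0, 0.165]
ft_force: [1.1, -1.0, -0.1]
opening: 1.001
```

Request:
drive_tool:
  commands:
    - {"dx": 25,"dy": 28,"dz": 7,"yaw": -0.7}
    - {"dx": 25,"dy": 28,"dz": 7,"yaw": -0.7}
    - {"dx": 25,"dy": 28,"dz": 7,"yaw": -0.7}
    - {"dx": 25,"dy": 28,"dz": 7,"yaw": -0.7}
    - {"dx": 0,"dy": 0,"dz": 0,"yaw": 0}

```text
t: 2.6
eef_pos: [530.8, -203.2, 313.9]
tcp_rot: [3.141, -0.003, 0.12]
ft_force: [-0.2, -0.4, -0.1]
opening: 0.996
```

```bash
python3 - <<'E'
from h import *
import pickle
np.set_printoptions(precision=1,suppress=True)
s=env.state();w=env.calibration('wrist');im=env.read_camera('wrist')
cv2.imwrite('pics/w1.png',im[:,:,::-1]);pickle.dump(w,open('w1.pkl','wb'))
print(s['eef_pos'],s['qvel'])
for q in ['plate_center','dowel_left','dowel_right','valve_blue_grip']:
    for d in env.place_of(q,'wrist')[:3]: print(q,d['pixel'],d['conf'],atz(w,d['pixel'],70))
E
```

```text
[ 530.8 -203.2  313.9] [-0.1 -0.   0.1 -0.  -0.  -0.1]
plate_center [246.5, 98.2] 0.58 [ 616.9 -153.9   70. ]
plate_center [297.6, 234.2] 0.48 [ 458.3 -234.9   70. ]
dowel_left [175.2, 99.1] 0.69 [606. -72.  70.]
dowel_right [318.4, 101.9] 0.7 [ 622.9 -237.1   70. ]
valve_blue_grip [245.9, 228.8] 0.65 [ 457.6 -168.    70. ]
```

View pics/w1.png

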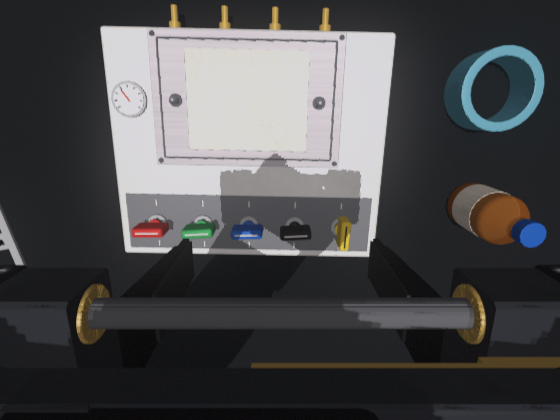

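Wrist view: dowels at (175,99) and (319,103). Valves are red (149,229), green (198,230), blue (247,231), black (295,231) and yellow (344,233). I'll take a second viewpoint on the way to the mask.

Request:
drive_tool:
  commands:
    - {"dx": 10,"dy": 30,"dz": 0,"yaw": 0}
    - {"dx": 10,"dy": 30,"dz": 0,"yaw": 0}
    - {"dx": 10,"dy": 30,"dz": 0,"yaw": 0}
    - {"dx": 0,"dy": 0,"dz": 0,"yaw": 0}
    - {"dx": 0,"dy": 0,"dz": 0,"yaw": 0}

```text
t: 3.27
eef_pos: [557.2, -117.3, 312.5]
tcp_rot: [3.141, 0.0, 0.117]
ft_force: [-0.6, -0.5, 0.8]
opening: 0.997
```

```bash
python3 - <<'E'
from h import *
import pickle
np.set_printoptions(precision=1,suppress=True)
s=env.state();w=env.calibration('wrist');im=env.read_camera('wrist')
cv2.imwrite('pics/w2.png',im[:,:,::-1]);pickle.dump(w,open('w2.pkl','wb'))
print(s['eef_pos'],s['qvel'])
for q in ['plate_center','dowel_left','dowel_right','valve_blue_grip']:
    for d in env.place_of(q,'wrist')[:3]: print(q,d['pixel'],d['conf'],atz(w,d['pixel'],70))
a=cv2.imread('pics/w1.png')
def sharp(im,x,y): return cv2.resize(im[y-18:y+18,x-25:x+25],None,fx=8,fy=8,interpolation=cv2.INTER_CUBIC)
b=cv2.imread('pics/w2.png')
cv2.imwrite('pics/d1.png',np.hstack([sharp(a,175,100),sharp(a,319,103)]))
E
```

```text
[ 557.2 -117.3  312.5] [-0. -0.  0. -0.  0. -0.]
plate_center [316.9, 125.9] 0.75 [ 621.5 -153.4   70. ]
plate_center [216.7, 256.4] 0.67 [441.2 -47.3  70. ]
plate_center [398.1, 249.1] 0.39 [ 479.2 -281.3   70. ]
dowel_left [243.6, 130.8] 0.56 [605.7 -68.2  70. ]
dowel_right [388.1, 131.9] 0.81 [ 624.5 -238.    70. ]
valve_blue_grip [311.1, 259.0] 0.61 [ 452.  -170.8   70. ]
valve_blue_grip [317.8, 128.1] 0.53 [ 619.1 -154.8   70. ]
```

View pics/w2.png

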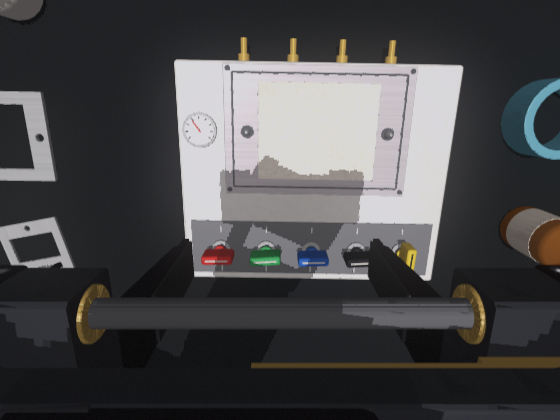

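View pics/d1.png

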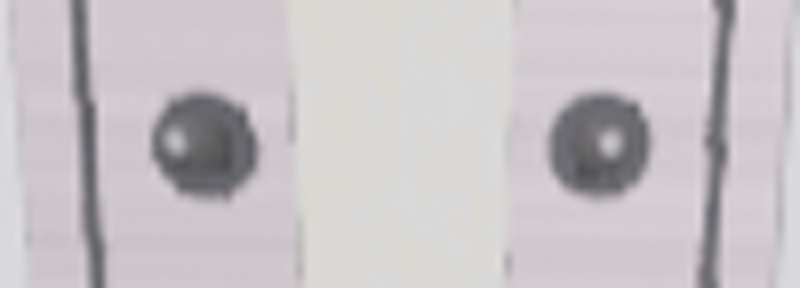

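Request:
drive_tool:
  commands:
    - {"dx": -5.5,"dy": 36,"dz": -5.5,"yaw": 0}
    - {"dx": -5.5,"dy": 36,"dz": -5.5,"yaw": 0}
    - {"dx": -5.5,"dy": 36,"dz": -5.5,"yaw": 0}
    - {"dx": -5.5,"dy": 36,"dz": -5.5,"yaw": 0}
    - {"dx": -5.5,"dy": 36,"dz": -5.5,"yaw": 0}

```text
t: 3.93
eef_pos: [529.4, 63.3, 285.0]
tcp_rot: [3.141, -0.0, 0.115]
ft_force: [0.5, 0.6, -0.5]
opening: 1.0
```

Request:
drive_tool:
  commands:
    - {"dx": -5.5,"dy": 36,"dz": -5.5,"yaw": 0}
    - {"dx": -5.5,"dy": 36,"dz": -5.5,"yaw": 0}
    - {"dx": -5.5,"dy": 36,"dz": -5.5,"yaw": 0}
    - {"dx": -5.5,"dy": 36,"dz": -5.5,"yaw": 0}
    - {"dx": -5.5,"dy": 36,"dz": -5.5,"yaw": 0}

```text
t: 4.35
eef_pos: [502.2, 243.6, 257.6]
tcp_rot: [3.142, -0.0, 0.115]
ft_force: [1.2, -0.0, -0.3]
opening: 0.998
```

Request:
drive_tool:
  commands:
    - {"dx": -5,"dy": 36,"dz": -5.5,"yaw": -0.5}
    - {"dx": -5,"dy": 36,"dz": -5.5,"yaw": -0.5}
    - {"dx": 0,"dy": 0,"dz": 0,"yaw": 0}
    - {"dx": 0,"dy": 0,"dz": 0,"yaw": 0}

```text
t: 4.68
eef_pos: [492.2, 315.4, 246.1]
tcp_rot: [3.141, 0.001, 0.101]
ft_force: [0.2, -0.6, 0.0]
opening: 1.001
```

```bash
python3 - <<'E'
from h import *
import pickle
np.set_printoptions(precision=1,suppress=True)
s=env.state();w=env.calibration('wrist');im=env.read_camera('wrist')
cv2.imwrite('pics/w3.png',im[:,:,::-1]);pickle.dump(w,open('w3.pkl','wb'))
print(s['eef_pos'],s['qvel'])
for q in ['mask_grip','mask_under']:
    for d in env.place_of(q,'wrist')[:3]: print(q,d['pixel'],d['conf'],atz(w,d['pixel'],34 if 'grip' in q else 0))
E
```

```text
[492.2 315.4 246.1] [-0. -0.  0. -0.  0. -0.]
mask_grip [342.2, 288.2] 0.88 [364.2 224.3  34. ]
mask_grip [189.6, 375.6] 0.83 [212.4 410.2  34. ]
mask_grip [301.0, 128.6] 0.67 [552.2 298.3  34. ]
mask_under [196.3, 357.7] 0.82 [213.1 409.2  -0. ]
mask_under [299.9, 126.0] 0.71 [553.5 297.8   0. ]
mask_under [337.2, 279.9] 0.55 [357.5 224.1   0. ]
```

View pics/w3.png

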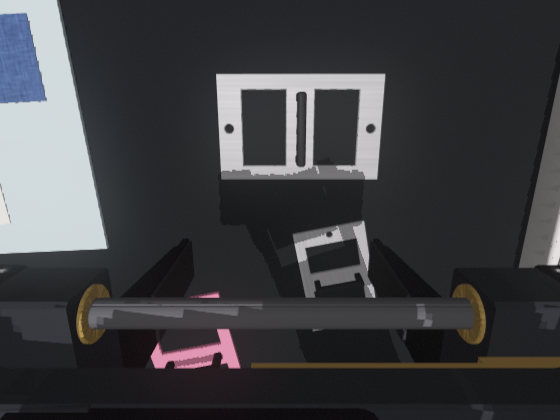

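Wrist: mask holes are at (229,128) and (370,128), with the handle bar at (301,129). Next I'll get subpixel centroids for these and for the dowels.

```bash
cat > blob.py <<'E'
from h import *
import pickle
def blob(f,x,y,r=14,show=None):
    g=cv2.cvtColor(cv2.imread(f),cv2.COLOR_BGR2GRAY).astype(float)
    p=g[y-r:y+r+1,x-r:x+r+1]
    bg=np.percentile(p,70);lo=np.percentile(p,2);th=(bg+lo)/2
    m=((p<th)*255).astype(np.uint8)
    n,l,st,c=cv2.connectedComponentsWithStats(m)
    k=min(range(1,n),key=lambda i:np.hypot(*(c[i]-r)))
    cn,_=cv2.findContours((l==k).astype(np.uint8),cv2.RETR_EXTERNAL,cv2.CHAIN_APPROX_NONE)
    (cx,cy),rad=cv2.minEnclosingCircle(cn[0])
    mm=cv2.drawContours(np.zeros_like(m),cn,-1,1,-1);M=cv2.moments(mm,True)
    return np.array([M['m10']/M['m00']+x-r,M['m01']/M['m00']+y-r]),M['m00'],rad
E
python3 - <<'E'
from blob import *
np.set_printoptions(precision=2,suppress=True)
W={i:pickle.load(open(f'w{i}.pkl','rb')) for i in(1,2,3)}
B={}
for i,x,y in[(1,175,100),(1,319,103),(2,247,131),(2,388,134),(3,229,128),(3,370,128)]:
    c,a,r=blob(f'pics/w{i}.png',x,y);B[i,x>270 if i==3 else x>310]=c
    z=6 if i==3 else 72
    print(i,c,a,r,atz(W[i],c,z))
for i,z in((1,70),(1,74),(2,70),(2,74),(3,6)):
    L,R=atz(W[i],B[i,False],z),atz(W[i],B[i,True],z);d=L-R
    print(i,z,(L+R)/2,np.linalg.norm(d),np.degrees(np.arctan2(d[1],d[0])))
for k in(False,True): print(tri([(W[1],B[1,k]),(W[2],B[2,k])]))
E
```

```text
1 [175.18  99.85] 135.0 6.708303928375244 [605.22 -72.62  72.  ]
1 [318.46 102.71] 127.0 6.44570779800415 [ 621.91 -237.06   72.  ]
2 [246.79 131.29] 123.0 6.372109413146973 [605.76 -72.17  72.  ]
2 [387.13 133.71] 126.0 6.726912021636963 [ 622.41 -236.71   72.  ]
3 [228.82 128.19] 67.0 4.611545562744141 [542.79 380.79   6.  ]
3 [370.14 128.14] 66.0 4.472236156463623 [559.61 216.     6.  ]
1 70 [ 613.59 -154.64   70.  ] 166.08803953270834 95.79781086101389
1 74 [ 613.54 -155.03   74.  ] 164.48529682950013 95.79781086101384
2 70 [ 613.98 -154.66   70.  ] 166.18128219378113 95.77656283453514
2 74 [ 614.18 -154.22   74.  ] 164.57152936486912 95.77656283453514
3 6 [551.2 298.4   6. ] 165.64354632974081 95.82766018684117
(array([605.38, -71.87,  69.27]), [0.1931463149403247, 0.1931463149404747])
(array([ 622.17, -237.34,   69.8 ]), [0.1836248512845849, 0.18362485128460035])
```

Request:
drive_tool:
  commands:
    - {"dx": 29.5,"dy": -8.5,"dz": 0,"yaw": 0}
    - {"dx": 29.5,"dy": -8.5,"dz": 0,"yaw": 0}
    - {"dx": 0,"dy": 0,"dz": -35,"yaw": 0}
    - {"dx": 0,"dy": 0,"dz": -35,"yaw": 0}
    - {"dx": 0,"dy": 0,"dz": -35,"yaw": 0}

```text
t: 5.25
eef_pos: [552.5, 295.7, 141.1]
tcp_rot: [-3.141, -0.002, 0.096]
ft_force: [0.4, 0.3, -1.3]
opening: 0.999
```

Request:
drive_tool:
  commands:
    - {"dx": 0,"dy": 0,"dz": -35,"yaw": 0}
    - {"dx": 0,"dy": 0,"dz": -20,"yaw": 0}
    - {"dx": 0,"dy": 0,"dz": 0,"yaw": 0}

```text
t: 5.5
eef_pos: [550.2, 295.3, 82.8]
tcp_rot: [3.14, 0.006, 0.097]
ft_force: [0.1, -0.7, 0.2]
opening: 1.001
```

```bash
python3 - <<'E'
from h import *
import pickle
np.set_printoptions(precision=3,suppress=True)
s=env.state();w=env.calibration('wrist');im=env.read_camera('wrist')
cv2.imwrite('pics/w4.png',im[:,:,::-1]);pickle.dump(w,open('w4.pkl','wb'))
print(s['eef_pos'],s['tcp_rot'],s['ft_force'])
print(proj(w,[[542.8,380.8,6],[559.6,216,6],[551.2,298.4,40]]))
E
```

```text
[550.21  295.331  82.787] [3.14  0.006 0.097] [ 0.072 -0.654  0.184]
[[166.15  214.942]
 [384.968 213.933]
 [274.943 229.894]]
```

View pics/w4.png

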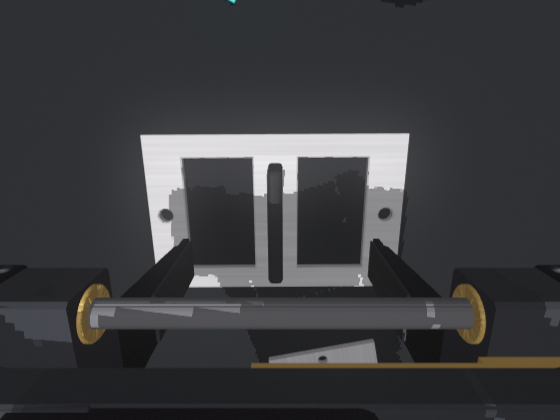

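Request:
drive_tool:
  commands:
    - {"dx": 1,"dy": 3,"dz": -17,"yaw": 0.3}
    - {"dx": 0,"dy": 0,"dz": -20,"yaw": 0}
    - {"dx": 0,"dy": 0,"dz": -20,"yaw": 0}
    - {"dx": 0,"dy": 0,"dz": -10,"yaw": 0}
    - {"dx": 0,"dy": 0,"dz": 0,"yaw": 0}

```text
t: 5.97
eef_pos: [552.6, 300.1, 19.5]
tcp_rot: [3.141, 0.001, 0.104]
ft_force: [-0.9, -0.1, -1.3]
opening: 0.998
```

Request:
drive_tool:
  commands:
    - {"dx": 0,"dy": 0,"dz": 0,"yaw": 0}

```text
t: 6.05
eef_pos: [553.2, 300.6, 21.0]
tcp_rot: [-3.141, -0.001, 0.104]
ft_force: [0.2, 0.8, -0.2]
opening: 0.998
```

```bash
python3 - <<'E'
from h import *
import pickle
np.set_printoptions(precision=3,suppress=True)
s=env.state();w=env.calibration('wrist');im=env.read_camera('wrist')
cv2.imwrite('pics/w5.png',im[:,:,::-1]);pickle.dump(w,open('w5.pkl','wb'))
print(s['t'],s['eef_pos'],s['tcp_rot'],s['ft_force'])
print(proj(w,[[542.8,380.8,6],[559.6,216,6],[551.2,298.4,40]]))
E
```

```text
6.05 [553.239 300.598  21.015] [-3.141 -0.001  0.104] [ 0.188  0.818 -0.227]
[[141.462 251.644]
 [423.978 252.387]
 [283.11  279.693]]
```

View pics/w5.png

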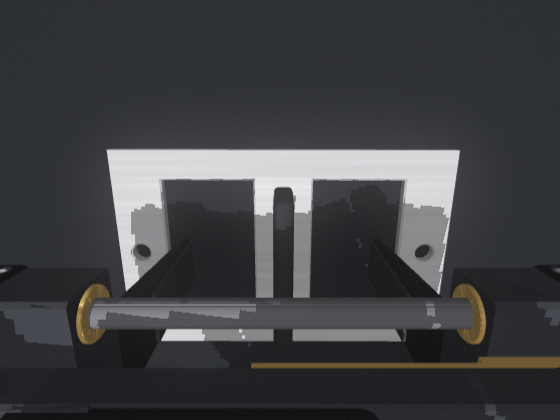

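Request:
drive_tool:
  commands:
    - {"dx": -2,"dy": -2,"dz": -5.5,"yaw": -0.1}
    - {"dx": 0,"dy": 0,"dz": 0,"yaw": 0}
    - {"dx": 0,"dy": 0,"dz": 0,"yaw": 0}

```text
t: 6.35
eef_pos: [550.4, 298.6, 14.6]
tcp_rot: [-3.142, -0.0, 0.103]
ft_force: [0.7, -0.4, -0.1]
opening: 1.002
```

Request:
drive_tool:
  commands:
    - {"dx": 0,"dy": 0,"dz": 0,"yaw": 0}

```text
t: 6.43
eef_pos: [550.6, 298.8, 14.6]
tcp_rot: [-3.142, -0.001, 0.103]
ft_force: [-0.2, -0.2, -0.4]
opening: 0.998
```

Request:
drive_tool:
  commands:
    - {"dx": 0,"dy": 0,"dz": 0,"yaw": 0}

```text
t: 6.52
eef_pos: [550.6, 298.8, 14.5]
tcp_rot: [-3.142, -0.0, 0.103]
ft_force: [1.0, 0.6, -0.5]
opening: 1.003
```

Request:
drive_tool:
  commands:
    - {"dx": 0,"dy": 0,"dz": 0,"yaw": 0}
    - {"dx": 0,"dy": 0,"dz": 0,"yaw": 0}
    - {"dx": 0,"dy": 0,"dz": 0,"yaw": 0}
    - {"dx": 0,"dy": 0,"dz": 0,"yaw": 0}
    - {"dx": 0,"dy": 0,"dz": 0,"yaw": 0}
  grip: 0

```text
t: 6.93
eef_pos: [550.4, 298.7, 14.1]
tcp_rot: [3.141, 0.0, 0.103]
ft_force: [0.3, -0.6, 0.5]
opening: 0.707
```

Request:
drive_tool:
  commands:
    - {"dx": 0,"dy": 0,"dz": 0,"yaw": 0}
    - {"dx": 0,"dy": 0,"dz": 0,"yaw": 0}
    - {"dx": 0,"dy": 0,"dz": 0,"yaw": 0}
    - {"dx": 0,"dy": 0,"dz": 0,"yaw": 0}
    - {"dx": 0,"dy": 0,"dz": 0,"yaw": 0}

```text
t: 7.35
eef_pos: [550.4, 298.7, 14.2]
tcp_rot: [3.141, -0.0, 0.103]
ft_force: [-1.3, -0.4, -0.0]
opening: 0.359
```

```bash
python3 - <<'E'
from h import *
import pickle
np.set_printoptions(precision=3,suppress=True)
s=env.state();w=env.calibration('wrist');im=env.read_camera('wrist')
cv2.imwrite('pics/w6.png',im[:,:,::-1]);pickle.dump(w,open('w6.pkl','wb'))
print(s['t'],s['eef_pos'],s['tcp_rot'],s['ft_force'],s['opening'])
print(proj(w,[[542.8,380.8,6],[559.6,216,6],[551.2,298.4,40]]))
E
```

```text
7.35 [550.439 298.692  14.17 ] [ 3.141 -0.     0.103] [-1.258 -0.355 -0.009] 0.3590739188868656
[[133.296 251.776]
 [426.662 252.171]
 [279.856 281.005]]
```

View pics/w6.png

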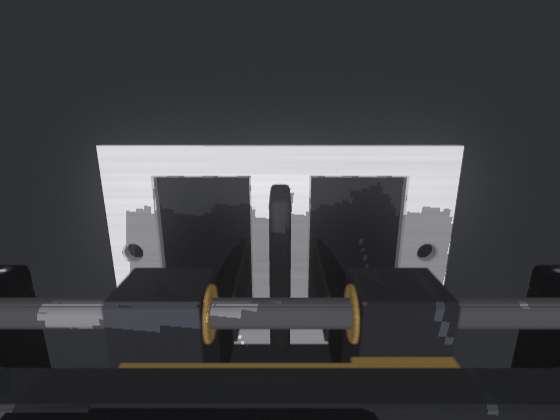

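Still closing, and the bar is centred between the fingers. I'll finish the close.

Request:
drive_tool:
  commands:
    - {"dx": 0,"dy": 0,"dz": 0,"yaw": 0}
    - {"dx": 0,"dy": 0,"dz": 0,"yaw": 0}
    - {"dx": 0,"dy": 0,"dz": 0,"yaw": 0}
    - {"dx": 0,"dy": 0,"dz": 0,"yaw": 0}
    - {"dx": 0,"dy": 0,"dz": 0,"yaw": 0}

```text
t: 7.82
eef_pos: [550.4, 298.7, 14.2]
tcp_rot: [3.142, 0.0, 0.103]
ft_force: [0.0, 0.1, 0.3]
opening: 0.104
```

Request:
drive_tool:
  commands:
    - {"dx": 0,"dy": 0,"dz": 0,"yaw": 0}
    - {"dx": 0,"dy": 0,"dz": 0,"yaw": 0}
    - {"dx": 0,"dy": 0,"dz": 0,"yaw": 0}

```text
t: 8.07
eef_pos: [550.4, 298.7, 14.1]
tcp_rot: [3.142, 0.0, 0.103]
ft_force: [1.0, 0.5, -0.3]
opening: 0.104
```

```bash
python3 - <<'E'
from h import *
import pickle
np.set_printoptions(precision=3,suppress=True)
s=env.state();w=env.calibration('wrist');im=env.read_camera('wrist')
cv2.imwrite('pics/w7.png',im[:,:,::-1]);pickle.dump(w,open('w7.pkl','wb'))
print(s['t'],s['eef_pos'],s['tcp_rot'],s['ft_force'],s['opening'])
print(proj(w,[[542.8,380.8,6],[559.6,216,6],[551.2,298.4,40]]))
from blob import *
for p in((133,252),(427,252)):
  try:
    for pic in('w6','w7'):
      c,a,r=blob(f'pics/{pic}.png',*p,r=13);print(pic,c,a,r)
  except Exception as e: print(e)
E
```

```text
8.0667 [550.424 298.672  14.144] [3.142 0.    0.103] [ 0.958  0.508 -0.257] 0.1036221846408039
[[133.329 251.779]
 [426.686 252.176]
 [279.886 281.007]]
w6 [134.41  250.497] 173.0 8.732224464416504
w7 [135.09  250.565] 177.0 9.013978004455566
w6 [424.897 250.583] 175.0 9.013978004455566
w7 [425.822 250.615] 174.0 9.013978004455566
```

View pics/w7.png

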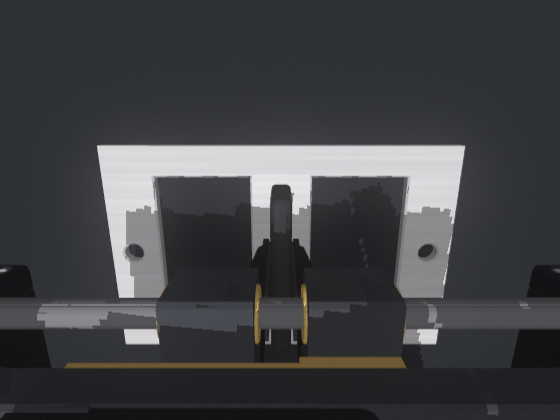

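Request:
drive_tool:
  commands:
    - {"dx": 0,"dy": 0,"dz": 5,"yaw": 0}
    - {"dx": 0,"dy": 0,"dz": 12,"yaw": 0}
    - {"dx": 0,"dy": 0,"dz": 20,"yaw": 0}
    - {"dx": 0,"dy": 0,"dz": 20,"yaw": 0}
    - {"dx": 0,"dy": 0,"dz": 20,"yaw": 0}

```text
t: 8.53
eef_pos: [550.3, 298.6, 92.8]
tcp_rot: [3.141, 0.0, 0.103]
ft_force: [-0.3, 0.5, -1.9]
opening: 0.102
```

Request:
drive_tool:
  commands:
    - {"dx": 0,"dy": 0,"dz": 20,"yaw": 0}
    - {"dx": 0,"dy": 0,"dz": 20,"yaw": 0}
    - {"dx": 0,"dy": 0,"dz": 20,"yaw": 0}
    - {"dx": 0,"dy": 0,"dz": 10,"yaw": 0}
    - {"dx": 0,"dy": 0,"dz": 0,"yaw": 0}

```text
t: 8.95
eef_pos: [551.2, 299.0, 164.1]
tcp_rot: [-3.141, -0.004, 0.103]
ft_force: [0.4, 0.1, -2.8]
opening: 0.103
```

```bash
python3 - <<'E'
from h import *
from blob import *
np.set_printoptions(precision=3,suppress=True)
s=env.state();im=env.read_camera('wrist')
cv2.imwrite('pics/w8.png',im[:,:,::-1])
print(s['t'],s['eef_pos'],s['tcp_rot'],s['ft_force'],s['opening'])
for p in((135,251),(426,251)):
      c,a,r=blob(f'pics/w8.png',*p,r=13);print(c,a,r)
E
```

```text
8.95 [551.166 298.997 164.068] [-3.141 -0.004  0.103] [ 0.42   0.106 -2.812] 0.1034159201106709
[134.533 250.831] 195.0 9.017391204833984
[426.665 250.827] 197.0 9.221857070922852
```

View pics/w8.png

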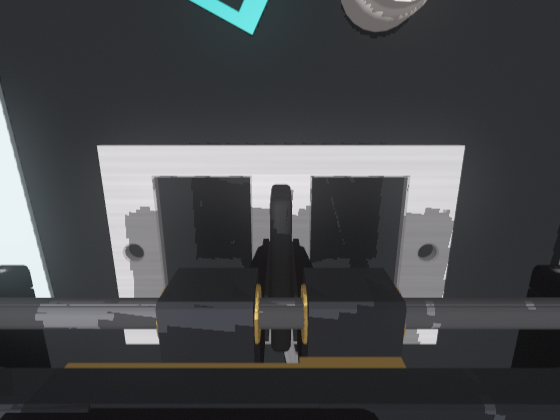

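Mask is held and unshifted (the load reads 2.8 N). I'll carry it above the plate.

Request:
drive_tool:
  commands:
    - {"dx": 2,"dy": -15,"dz": 0,"yaw": 0}
    - {"dx": 4,"dy": -30,"dz": 0,"yaw": 0}
    - {"dx": 4,"dy": -30,"dz": 0,"yaw": 0}
    - {"dx": 4,"dy": -30,"dz": 0,"yaw": 0}
    - {"dx": 4,"dy": -30,"dz": 0,"yaw": 0}

```text
t: 9.42
eef_pos: [567.7, 161.7, 159.7]
tcp_rot: [3.141, 0.003, 0.103]
ft_force: [0.3, -0.2, -1.4]
opening: 0.098
```

Request:
drive_tool:
  commands:
    - {"dx": 4,"dy": -30,"dz": 0,"yaw": 0}
    - {"dx": 4,"dy": -30,"dz": 0,"yaw": 0}
    - {"dx": 4,"dy": -30,"dz": 0,"yaw": 0}
    - {"dx": 4,"dy": -30,"dz": 0,"yaw": 0}
    - {"dx": 4,"dy": -30,"dz": 0,"yaw": 0}

```text
t: 9.83
eef_pos: [587.6, 11.6, 159.7]
tcp_rot: [-3.141, 0.002, 0.103]
ft_force: [0.6, 0.3, -2.6]
opening: 0.104
```

Request:
drive_tool:
  commands:
    - {"dx": 4,"dy": -30,"dz": 0,"yaw": 0}
    - {"dx": 4,"dy": -30,"dz": 0,"yaw": 0}
    - {"dx": 4,"dy": -30,"dz": 0,"yaw": 0}
    - {"dx": 4,"dy": -30,"dz": 0,"yaw": 0}
    - {"dx": 4,"dy": -30,"dz": 0,"yaw": 0}

```text
t: 10.25
eef_pos: [607.5, -138.3, 159.6]
tcp_rot: [-3.141, 0.002, 0.102]
ft_force: [1.2, 0.6, -2.1]
opening: 0.1
```

Request:
drive_tool:
  commands:
    - {"dx": 4,"dy": -18,"dz": 0,"yaw": 0}
    - {"dx": 0,"dy": 0,"dz": 0,"yaw": 0}
    - {"dx": 0,"dy": 0,"dz": 0,"yaw": 0}
    - {"dx": 0,"dy": 0,"dz": 0,"yaw": 0}
    - {"dx": 0,"dy": 0,"dz": 0,"yaw": 0}

```text
t: 10.67
eef_pos: [612.0, -153.5, 160.6]
tcp_rot: [-3.141, 0.001, 0.104]
ft_force: [-0.0, 0.1, -2.0]
opening: 0.104
```

```bash
python3 - <<'E'
from h import *
from blob import *
np.set_printoptions(precision=3,suppress=True)
s=env.state();im=env.read_camera('wrist')
cv2.imwrite('pics/w9.png',im[:,:,::-1])
print(s['t'],s['eef_pos'],s['tcp_rot'],s['ft_force'],s['opening'])
E
```

```text
10.6667 [ 611.973 -153.476  160.618] [-3.141  0.001  0.104] [-0.004  0.088 -2.022] 0.10364522805246604
```

View pics/w9.png

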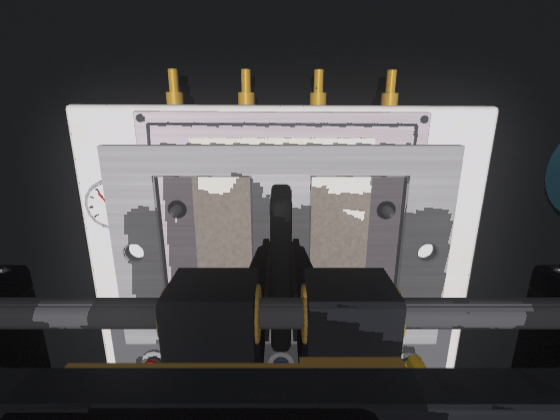

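```bash
python3 - <<'E'
from h import *
from blob import *
np.set_printoptions(precision=2,suppress=True)
w=env.calibration('wrist')
img=cv2.imread('pics/w9.png')
def sh(x,y): return cv2.resize(img[y-18:y+18,x-25:x+25],None,fx=8,fy=8,interpolation=cv2.INTER_CUBIC)
cv2.imwrite('pics/d9.png',np.vstack([np.hstack([sh(177,209),sh(387,209)]),np.hstack([sh(136,251),sh(425,251)])]))
print(proj(w,[[605.4,-72,70],[622.2,-237.1,70],[605.4,-72,84],[622.2,-237.1,84]]))
for p in((177,209),(387,209)):
    try:
        c,a,r=blob('pics/w9.png',*p,r=12);print(c,a,r,atz(w,c,70))
    except Exception as e:print(e)
s=env.state();print(s['eef_pos'])
E
```

```text
[[177.28 209.14]
 [385.57 209.7 ]
 [171.9  214.33]
 [391.02 214.91]]
[177.24 208.37] 243.0 9.52985954284668 [606.04 -71.96  70.  ]
[385.24 209.29] 241.0 9.43675422668457 [ 622.51 -236.77   70.  ]
[ 612.12 -153.35  160.84]
```

View pics/d9.png

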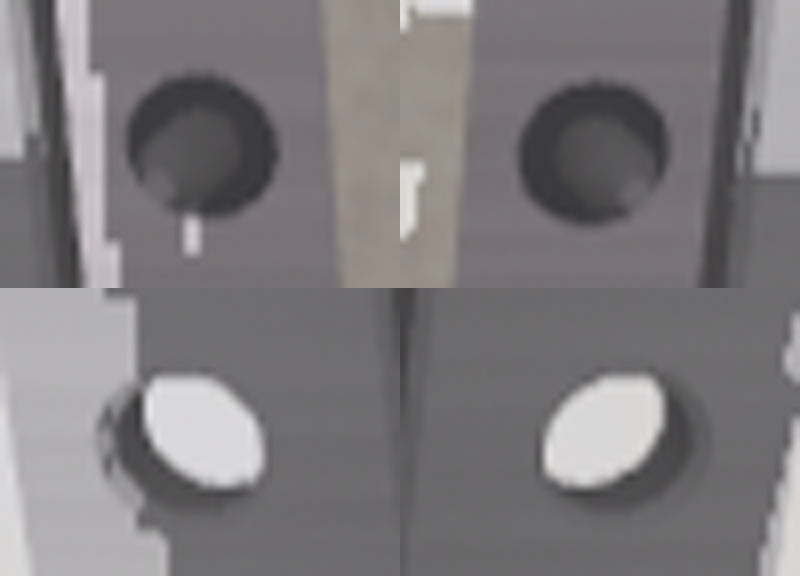

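Dowel blobs match the prediction within 1 px: (177,208) against (177,209), and (385,209) against (386,210). I'll correct by about 1 mm and lower to just above the pins.

Request:
drive_tool:
  commands:
    - {"dx": 1.1,"dy": -0.4,"dz": -20,"yaw": 0}
    - {"dx": 0,"dy": 0,"dz": -18,"yaw": 0}
    - {"dx": 0,"dy": 0,"dz": -10,"yaw": 0}
    - {"dx": 0,"dy": 0,"dz": -7,"yaw": 0}
    - {"dx": 0,"dy": 0,"dz": 0,"yaw": 0}

```text
t: 11.13
eef_pos: [613.1, -154.1, 105.0]
tcp_rot: [-3.141, 0.002, 0.103]
ft_force: [0.7, -0.3, -1.6]
opening: 0.102
```

Request:
drive_tool:
  commands:
    - {"dx": 0,"dy": 0,"dz": 0,"yaw": 0}
    - {"dx": 0,"dy": 0,"dz": 0,"yaw": 0}
    - {"dx": 0,"dy": 0,"dz": 0,"yaw": 0}

```text
t: 11.38
eef_pos: [613.9, -154.8, 107.0]
tcp_rot: [3.141, -0.001, 0.103]
ft_force: [-0.4, -0.0, -2.7]
opening: 0.1
```

```bash
python3 - <<'E'
from h import *
np.set_printoptions(precision=3,suppress=True)
s=env.state();im=env.read_camera('wrist')[:,:,::-1]
cv2.imwrite('pics/w10.png',im)
print(s['t'],s['eef_pos'],s['tcp_rot'],s['ft_force'],s['opening'])
def sh(x,y): return cv2.resize(im[y-18:y+18,x-25:x+25],None,fx=8,fy=8,interpolation=cv2.INTER_CUBIC)
cv2.imwrite('pics/d10.png',np.hstack([sh(136,251),sh(425,251)]))
s=env.state();print(s['eef_pos'])
E
```

```text
11.3833 [ 613.907 -154.799  107.048] [ 3.141 -0.001  0.103] [-0.432 -0.008 -2.715] 0.0996434051494632
[ 613.856 -154.797  107.008]
```

View pics/d10.png

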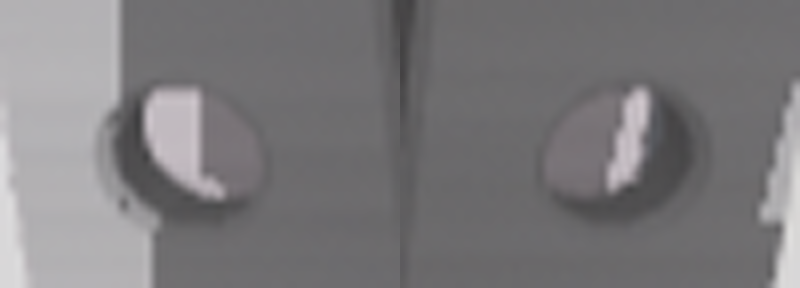

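Request:
drive_tool:
  commands:
    - {"dx": -0.7,"dy": 0.9,"dz": -4,"yaw": 0}
    - {"dx": 0,"dy": 0,"dz": 0,"yaw": 0}
    - {"dx": 0,"dy": 0,"dz": 0,"yaw": 0}
    - {"dx": 0,"dy": 0,"dz": 0,"yaw": 0}
    - {"dx": 0,"dy": 0,"dz": 0,"yaw": 0}

```text
t: 11.85
eef_pos: [612.8, -153.8, 102.2]
tcp_rot: [3.141, -0.0, 0.103]
ft_force: [0.2, -0.1, -2.4]
opening: 0.104
```

```bash
python3 - <<'E'
from h import *
np.set_printoptions(precision=3,suppress=True)
s=env.state();im=env.read_camera('wrist')[:,:,::-1]
cv2.imwrite('pics/w11.png',im)
print(s['t'],s['eef_pos'],s['tcp_rot'],s['ft_force'],s['opening'])
def sh(x,y): return cv2.resize(im[y-18:y+18,x-25:x+25],None,fx=8,fy=8,interpolation=cv2.INTER_CUBIC)
cv2.imwrite('pics/d11.png',np.hstack([sh(136,251),sh(425,251)]))
w=env.calibration('wrist');print(proj(w,[[605.6,-72,84],[622.3,-237.0,84]]))
E
```

```text
11.85 [ 612.837 -153.843  102.221] [ 3.141 -0.     0.103] [ 0.223 -0.06  -2.438] 0.10409905686510311
[[140.782 244.486]
 [420.562 245.043]]
```

View pics/d11.png

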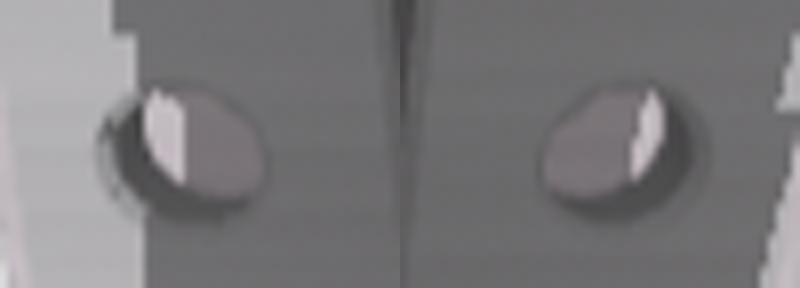

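Request:
drive_tool:
  commands:
    - {"dx": 0.2,"dy": 0,"dz": -3,"yaw": 0}
    - {"dx": 0,"dy": 0,"dz": -3,"yaw": 0}
    - {"dx": 0,"dy": 0,"dz": -2,"yaw": 0}
    - {"dx": 0,"dy": 0,"dz": 0,"yaw": 0}
    - {"dx": 0,"dy": 0,"dz": 0,"yaw": 0}

```text
t: 12.32
eef_pos: [612.9, -153.8, 93.9]
tcp_rot: [-3.141, 0.0, 0.103]
ft_force: [-0.2, -0.2, -2.5]
opening: 0.101
```

```bash
python3 - <<'E'
from h import *
np.set_printoptions(precision=3,suppress=True)
s=env.state();im=env.read_camera('wrist')[:,:,::-1]
cv2.imwrite('pics/w12.png',im)
print(s['t'],s['eef_pos'],s['tcp_rot'],s['ft_force'],s['moment'],s['opening'])
def sh(x,y): return cv2.resize(im[y-18:y+18,x-25:x+25],None,fx=8,fy=8,interpolation=cv2.INTER_CUBIC)
cv2.imwrite('pics/d12.png',np.hstack([sh(136,251),sh(425,251)]))
w=env.calibration('wrist');print(proj(w,[[605.6,-72,84],[622.3,-237.0,84]]))
E
```

```text
12.3167 [ 612.939 -153.819   93.92 ] [-3.141  0.     0.103] [-0.172 -0.221 -2.505] [-0.019 -0.001 -0.026] 0.10093235334513928
[[135.215 250.154]
 [426.194 250.748]]
```

View pics/d12.png

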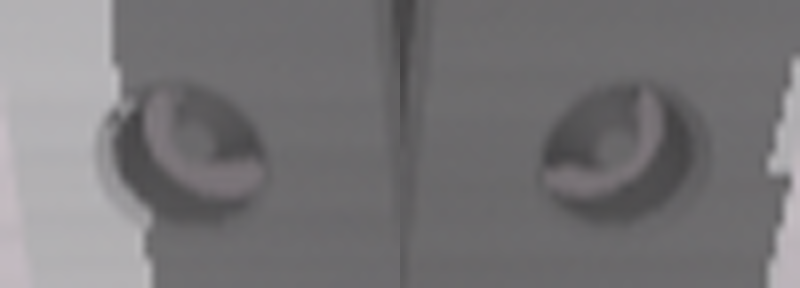

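Both pin tips show symmetrically inside the holes with no contact force. I'll keep lowering.

Request:
drive_tool:
  commands:
    - {"dx": 0.2,"dy": 0,"dz": -2,"yaw": 0}
    - {"dx": 0,"dy": 0,"dz": -2,"yaw": 0}
    - {"dx": 0,"dy": 0,"dz": -1,"yaw": 0}
    - {"dx": 0,"dy": 0,"dz": 0,"yaw": 0}

```text
t: 12.7
eef_pos: [613.1, -153.8, 88.8]
tcp_rot: [-3.141, 0.0, 0.103]
ft_force: [0.1, 0.1, -2.9]
opening: 0.105
```

```bash
python3 - <<'E'
from h import *
np.set_printoptions(precision=3,suppress=True)
s=env.state();im=env.read_camera('wrist')[:,:,::-1]
cv2.imwrite('pics/w13.png',im)
print(s['t'],s['eef_pos'],s['tcp_rot'],s['ft_force'],s['moment'],s['opening'])
def sh(x,y): return cv2.resize(im[y-18:y+18,x-25:x+25],None,fx=8,fy=8,interpolation=cv2.INTER_CUBIC)
cv2.imwrite('pics/d13.png',np.hstack([sh(136,251),sh(425,251)]))
E
```

```text
12.7 [ 613.085 -153.753   88.835] [-3.141  0.     0.103] [ 0.132  0.052 -2.852] [-0.001  0.038  0.033] 0.10461142720245384
```

View pics/d13.png

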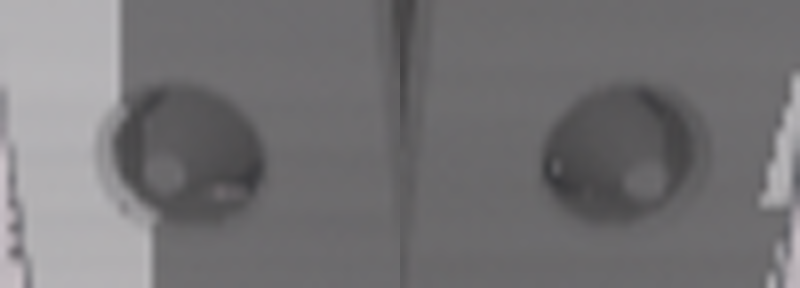

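Request:
drive_tool:
  commands:
    - {"dx": 0,"dy": 0,"dz": -1.5,"yaw": 0}
    - {"dx": 0,"dy": 0,"dz": -1.5,"yaw": 0}
    - {"dx": 0,"dy": 0,"dz": -0.8,"yaw": 0}
    - {"dx": 0,"dy": 0,"dz": 0,"yaw": 0}

```text
t: 13.08
eef_pos: [613.1, -153.8, 85.1]
tcp_rot: [-3.142, 0.0, 0.103]
ft_force: [-0.0, 0.9, -2.0]
opening: 0.104
```

Request:
drive_tool:
  commands:
    - {"dx": 0,"dy": 0,"dz": -0.5,"yaw": 0}
    - {"dx": 0,"dy": 0,"dz": 0,"yaw": 0}

```text
t: 13.25
eef_pos: [613.2, -153.8, 84.8]
tcp_rot: [3.141, -0.0, 0.103]
ft_force: [-0.3, 1.4, -2.1]
opening: 0.101
```

Request:
drive_tool:
  commands:
    - {"dx": 0,"dy": 0,"dz": -0.4,"yaw": 0}
    - {"dx": 0,"dy": 0,"dz": 0,"yaw": 0}
    - {"dx": 0,"dy": 0,"dz": 0,"yaw": 0}

```text
t: 13.5
eef_pos: [613.2, -153.8, 84.5]
tcp_rot: [3.141, 0.0, 0.103]
ft_force: [-0.8, 1.2, -2.3]
opening: 0.099
```

Request:
drive_tool:
  commands:
    - {"dx": 0,"dy": 0,"dz": -0.3,"yaw": 0}
    - {"dx": 0,"dy": 0,"dz": 0,"yaw": 0}
    - {"dx": 0,"dy": 0,"dz": 0,"yaw": 0}

```text
t: 13.75
eef_pos: [613.2, -153.8, 84.2]
tcp_rot: [3.141, -0.0, 0.103]
ft_force: [-0.6, -0.1, -2.3]
opening: 0.101
```

Request:
drive_tool:
  commands:
    - {"dx": 0,"dy": 0,"dz": -0.4,"yaw": 0}
    - {"dx": 0,"dy": 0,"dz": 0,"yaw": 0}
    - {"dx": 0,"dy": 0,"dz": 0,"yaw": 0}

```text
t: 14.0
eef_pos: [613.3, -153.8, 84.2]
tcp_rot: [3.141, -0.0, 0.103]
ft_force: [-2.1, 0.1, 5.2]
opening: 0.102
```

Request:
drive_tool:
  commands:
    - {"dx": 0,"dy": 0,"dz": -0.3,"yaw": 0}
    - {"dx": 0,"dy": 0,"dz": 0,"yaw": 0}
    - {"dx": 0,"dy": 0,"dz": 0,"yaw": 0}

```text
t: 14.25
eef_pos: [613.2, -153.8, 84.1]
tcp_rot: [3.141, -0.0, 0.103]
ft_force: [-3.4, 1.2, 7.2]
opening: 0.102
```

```bash
python3 - <<'E'
from h import *
np.set_printoptions(precision=3,suppress=True)
s=env.state();im=env.read_camera('wrist')[:,:,::-1]
cv2.imwrite('pics/w14.png',im)
print(s['t'],s['eef_pos'],s['tcp_rot'],s['ft_force'],s['moment'],s['opening'])
E
```

```text
14.25 [ 613.239 -153.816   84.122] [ 3.141 -0.     0.103] [-3.383  1.153  7.166] [0.19  0.605 0.016] 0.10247154048545683
```

View pics/w14.png

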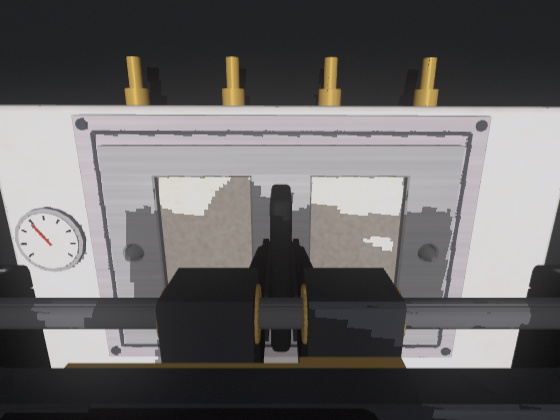

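Contact of about 9 N comes at the predicted seated height (84.1). Releasing.

Request:
drive_tool:
  commands:
    - {"dx": 0,"dy": 0,"dz": 0,"yaw": 0}
    - {"dx": 0,"dy": 0,"dz": 0,"yaw": 0}
    - {"dx": 0,"dy": 0,"dz": 0,"yaw": 0}
    - {"dx": 0,"dy": 0,"dz": 0,"yaw": 0}
    - {"dx": 0,"dy": 0,"dz": 0,"yaw": 0}
  grip: 0.45

```text
t: 14.72
eef_pos: [613.2, -153.8, 83.3]
tcp_rot: [3.142, 0.0, 0.103]
ft_force: [-0.6, 0.1, 0.2]
opening: 0.393
```

Request:
drive_tool:
  commands:
    - {"dx": 0,"dy": 0,"dz": 0,"yaw": 0}
    - {"dx": 0,"dy": 0,"dz": 0,"yaw": 0}
    - {"dx": 0,"dy": 0,"dz": 3,"yaw": 0}
    - {"dx": 0,"dy": 0,"dz": 10,"yaw": 0}
    - {"dx": 0,"dy": 0,"dz": 15,"yaw": 0}

```text
t: 15.13
eef_pos: [612.7, -153.7, 111.3]
tcp_rot: [-3.141, 0.002, 0.103]
ft_force: [-0.0, 0.2, 0.0]
opening: 0.448
```

Request:
drive_tool:
  commands:
    - {"dx": 0,"dy": 0,"dz": 25,"yaw": 0}
    - {"dx": 0,"dy": 0,"dz": 30,"yaw": 0}
    - {"dx": 0,"dy": 0,"dz": 30,"yaw": 0}
    - {"dx": 0,"dy": 0,"dz": 30,"yaw": 0}
    - {"dx": 0,"dy": 0,"dz": 0,"yaw": 0}

```text
t: 15.55
eef_pos: [615.0, -154.4, 233.5]
tcp_rot: [3.137, -0.009, 0.103]
ft_force: [0.9, -0.5, 0.8]
opening: 0.447
```

```bash
python3 - <<'E'
from h import *
np.set_printoptions(precision=3,suppress=True)
s=env.state();im=env.read_camera('wrist')[:,:,::-1]
cv2.imwrite('pics/w15.png',im)
print(s['t'],s['eef_pos'],s['tcp_rot'],s['ft_force'],s['moment'],s['opening'])
a=env.read_camera('side')[:,:,::-1];b=env.read_camera('scene')[:,:,::-1]
cv2.imwrite('pics/ss15.png',np.hstack([cv2.resize(a[120:260,220:400],None,fx=2.2,fy=2.2,interpolation=2),cv2.resize(b[180:320,190:370],None,fx=2.2,fy=2.2,interpolation=2)]))
E
```

```text
15.55 [ 615.024 -154.37   233.536] [ 3.137 -0.009  0.103] [ 0.877 -0.479  0.79 ] [ 0.023 -0.055 -0.013] 0.44700669298831236
```

View pics/w15.png

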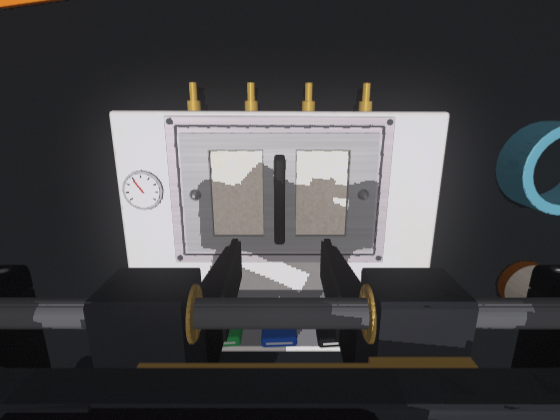

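View pics/ss15.png

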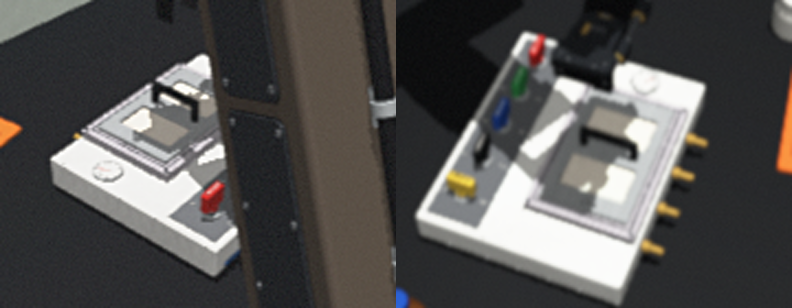

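Mask is seated flat, with the dowels up through the holes at (195,195) and (363,195). Next I locate the blue valve.

```bash
python3 - <<'E'
from blob import *
np.set_printoptions(precision=1,suppress=True)
W={i:pickle.load(open(f'w{i}.pkl','rb')) for i in(1,2)}
def tops(f,box):
    im=cv2.imread(f)[box[1]:box[3],box[0]:box[2]]
    return cv2.resize(im,None,fx=8,fy=8,interpolation=2)
cv2.imwrite('pics/v1.png',tops('pics/w1.png',(205,205,300,250)))
cv2.imwrite('pics/v2.png',tops('pics/w2.png',(265,235,360,275)))
X,e=tri([(W[1],(245.9,228.8)),(W[2],(311.1,259.0))]);print(X,e)
u=np.radians(5.79);ex=np.array([np.cos(u),np.sin(u),0]);ey=np.array([-ex[1],ex[0],0]);C=np.array([614,-154.5,70])
print((X-C)@ex,(X-C)@ey)
for c in('scene','side'): pass
for i,ps in((1,[(149.5,228.5),(198,230),(247,231),(295,231.5),(344,233)]),(2,[(218,256),(266,256),(313,258)])):
    for p in ps:
        x=atz(W[i],p,95)-C;print(i,x@ex,x@ey)
E
```

```text
[ 462.5 -168.5   88.9] [2.0073815142521885, 2.007381514252167]
-152.18332198995418 1.3711439584480083
1 -149.9227855692807 116.08055659002636
1 -150.71985093746176 57.69087416770188
1 -150.8663954384499 -1.4570315816291806
1 -150.39531697541778 -59.47711511440886
1 -151.18343479981073 -118.84631944785428
2 -149.28907978687593 117.55375095845457
2 -148.30433061204286 58.462005937056354
2 -150.01281285719065 0.49063713220305144
```

View pics/v1.png

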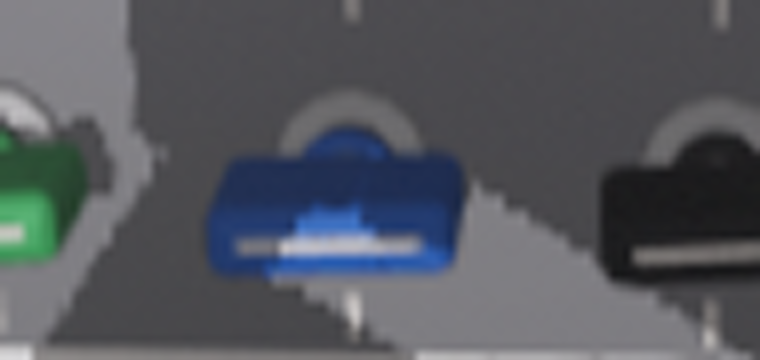

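View pics/v2.png

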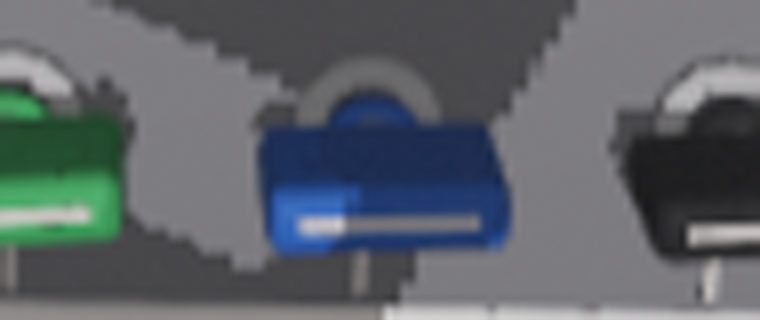

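```bash
python3 - <<'E'
from blob import *
np.set_printoptions(precision=1,suppress=True)
W={i:pickle.load(open(f'w{i}.pkl','rb')) for i in(1,2)}
p1,p2=(245.9,235.5),(313.75,262.75)
u=np.radians(5.79);ex=np.array([np.cos(u),np.sin(u),0]);ey=np.array([-ex[1],ex[0],0]);C=np.array([614,-154.5,70])
for X in (tri([(W[1],p1),(W[2],p2)])[0],atz(W[1],p1,97),atz(W[2],p2,97)): print(X,(X-C)@ex,(X-C)@ey)
print(C-155*ex)
print(env.state()['joints'],env.state()['eef_pos'])
E
```

```text
[ 459.2 -170.6   97.1] -155.6454102404171 -0.3907946832626182
[ 458.9 -170.5   97. ] -155.92822888748188 -0.28102231057733856
[ 459.4 -170.7   97. ] -155.44596018554194 -0.48317690289786064
[ 459.8 -170.1   70. ]
[-0.4  0.5  1.5 -0.   1.1  1.1] [ 613.  -153.7  226.8]
```

Request:
drive_tool:
  commands:
    - {"dx": -11.8,"dy": -1.2,"dz": -3,"yaw": 6.9}
    - {"dx": -11.8,"dy": -1.2,"dz": -3,"yaw": 6.9}
    - {"dx": -11.8,"dy": -1.2,"dz": -3,"yaw": 6.9}
    - {"dx": -11.8,"dy": -1.2,"dz": -3,"yaw": 6.9}
    - {"dx": -11.8,"dy": -1.2,"dz": -3,"yaw": 6.9}
  grip: 0.4

```text
t: 16.12
eef_pos: [553.1, -159.6, 210.0]
tcp_rot: [-3.139, 0.001, 0.711]
ft_force: [0.0, -1.0, -0.6]
opening: 0.398
```

Request:
drive_tool:
  commands:
    - {"dx": -11.8,"dy": -1.2,"dz": -3,"yaw": 6.9}
    - {"dx": -11.8,"dy": -1.2,"dz": -3,"yaw": 6.9}
    - {"dx": -11.8,"dy": -1.2,"dz": -3,"yaw": 6.9}
    - {"dx": -11.8,"dy": -1.2,"dz": -3,"yaw": 6.9}
    - {"dx": -11.8,"dy": -1.2,"dz": -3,"yaw": 6.9}

```text
t: 16.53
eef_pos: [494.0, -165.6, 195.2]
tcp_rot: [-3.139, -0.0, 1.313]
ft_force: [0.9, 0.4, 1.1]
opening: 0.402
```

Request:
drive_tool:
  commands:
    - {"dx": -11.8,"dy": -1.2,"dz": -3,"yaw": 6.9}
    - {"dx": -11.8,"dy": -1.2,"dz": -3,"yaw": 6.9}
    - {"dx": -11.8,"dy": -1.2,"dz": -3,"yaw": 6.9}
    - {"dx": 0,"dy": 0,"dz": 0,"yaw": 0}
    - {"dx": 0,"dy": 0,"dz": 0,"yaw": 0}

```text
t: 16.95
eef_pos: [459.6, -169.4, 187.0]
tcp_rot: [-3.141, -0.001, 1.664]
ft_force: [-0.3, 0.3, -0.4]
opening: 0.403
```

```bash
python3 - <<'E'
from h import *
np.set_printoptions(precision=3,suppress=True)
s=env.state();w=env.calibration('wrist');im=env.read_camera('wrist')[:,:,::-1]
cv2.imwrite('pics/w16.png',im)
print(s['t'],s['eef_pos'],s['tcp_rot'],s['joints'],s['opening'])
print(proj(w,[[459.2,-170.4,97],[613,-154,110]]))
E
```

```text
16.95 [ 459.57  -169.374  186.951] [-3.141 -0.001  1.664] [-0.488  0.336  1.915  0.     0.892 -0.581] 0.4034193576406235
[[279.207 211.33 ]
 [483.418 213.676]]
```

View pics/w16.png

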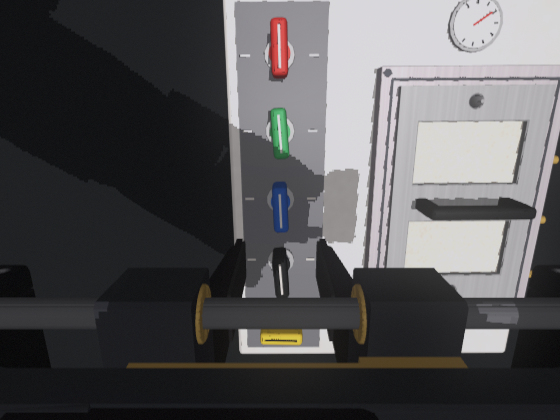

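```bash
python3 - <<'E'
from h import *
im=cv2.imread('pics/w16.png')
cv2.imwrite('pics/v16.png',cv2.resize(im[170:250,235:330],None,fx=7,fy=7,interpolation=2))
E
```

```text
(no output)
```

View pics/v16.png

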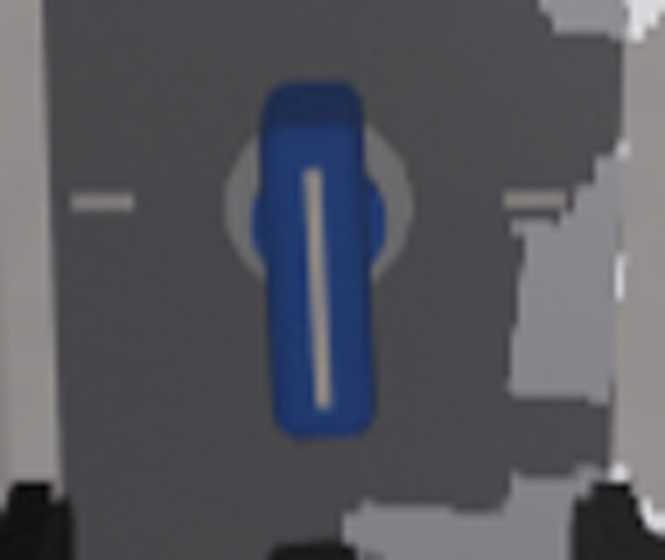

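Blue wing is centred at (280,211), within 1 px of the prediction, and lies along the row. Descending to straddle it.

Request:
drive_tool:
  commands:
    - {"dx": -0.2,"dy": -0.4,"dz": -25,"yaw": 1}
    - {"dx": 0,"dy": 0,"dz": -25,"yaw": 0}
    - {"dx": 0,"dy": 0,"dz": -20,"yaw": 0}
    - {"dx": 0,"dy": 0,"dz": -10,"yaw": 0}
    - {"dx": 0,"dy": 0,"dz": 0,"yaw": 0}

```text
t: 17.42
eef_pos: [459.4, -169.4, 105.3]
tcp_rot: [-3.139, -0.002, 1.683]
ft_force: [0.1, -0.5, -0.6]
opening: 0.395
```

Request:
drive_tool:
  commands:
    - {"dx": 0,"dy": 0,"dz": 0,"yaw": 0}
    - {"dx": 0,"dy": 0,"dz": 0,"yaw": 0}

```text
t: 17.58
eef_pos: [460.3, -169.9, 108.0]
tcp_rot: [3.141, 0.0, 1.684]
ft_force: [0.6, -0.3, -0.3]
opening: 0.399
```

```bash
python3 - <<'E'
from h import *
np.set_printoptions(precision=3,suppress=True)
s=env.state();w=env.calibration('wrist');im=env.read_camera('wrist')[:,:,::-1]
cv2.imwrite('pics/w17.png',im)
print(s['t'],s['eef_pos'],s['tcp_rot'],s['joints'],s['opening'])
print(proj(w,[[460.1,-170.4,97]]))
E
```

```text
17.5833 [ 460.278 -169.916  108.024] [3.141 0.    1.684] [-0.488  0.454  1.997  0.     0.69  -0.602] 0.3989381904814088
[[278.998 249.713]]
```

View pics/w17.png

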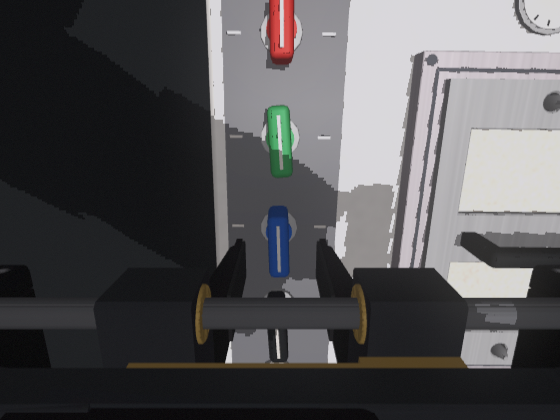

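Request:
drive_tool:
  commands:
    - {"dx": -0.9,"dy": 0,"dz": -14,"yaw": 0}
    - {"dx": 0,"dy": 0,"dz": -14,"yaw": 0}
    - {"dx": 0,"dy": 0,"dz": -10,"yaw": 0}
    - {"dx": 0,"dy": 0,"dz": -4,"yaw": 0}
    - {"dx": 0,"dy": 0,"dz": 0,"yaw": 0}

```text
t: 18.05
eef_pos: [458.7, -169.8, 65.1]
tcp_rot: [-3.141, -0.0, 1.685]
ft_force: [-0.2, 0.3, -0.5]
opening: 0.401
```

Request:
drive_tool:
  commands:
    - {"dx": 0,"dy": 0,"dz": 0,"yaw": 0}
    - {"dx": 0,"dy": 0,"dz": 0,"yaw": 0}
    - {"dx": 0,"dy": 0,"dz": 0,"yaw": 0}

```text
t: 18.3
eef_pos: [459.0, -169.9, 66.0]
tcp_rot: [3.141, 0.001, 1.686]
ft_force: [0.2, 0.4, 0.0]
opening: 0.399
```

```bash
python3 - <<'E'
from h import *
np.set_printoptions(precision=3,suppress=True)
s=env.state();w=env.calibration('wrist');im=env.read_camera('wrist')[:,:,::-1]
cv2.imwrite('pics/w18.png',im)
print(s['t'],s['eef_pos'],s['tcp_rot'],s['ft_force'],s['opening'])
E
```

```text
18.3 [ 458.991 -169.923   66.037] [3.141 0.001 1.686] [0.185 0.443 0.023] 0.39879254343516496
```

View pics/w18.png

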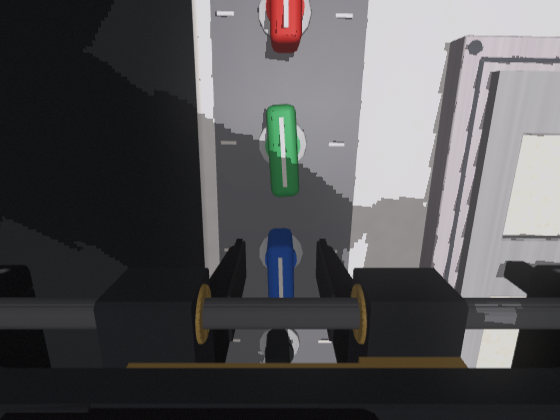

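Wing centred between the fingers at x≈281. Close.

Request:
drive_tool:
  commands:
    - {"dx": 0.3,"dy": 0,"dz": 0,"yaw": 0}
    - {"dx": 0,"dy": 0,"dz": 0,"yaw": 0}
    - {"dx": 0,"dy": 0,"dz": 0,"yaw": 0}
    - {"dx": 0,"dy": 0,"dz": 0,"yaw": 0}
    - {"dx": 0,"dy": 0,"dz": 0,"yaw": 0}
  grip: 0

```text
t: 18.77
eef_pos: [459.0, -169.8, 65.5]
tcp_rot: [-3.142, -0.0, 1.686]
ft_force: [0.1, -0.2, 1.7]
opening: 0.125
```

Request:
drive_tool:
  commands:
    - {"dx": 0,"dy": 0,"dz": 0,"yaw": 0}
    - {"dx": 0,"dy": 0,"dz": 0,"yaw": 0}
    - {"dx": 0,"dy": 0,"dz": 0,"yaw": 0}

```text
t: 19.02
eef_pos: [459.0, -169.8, 65.5]
tcp_rot: [-3.142, -0.0, 1.686]
ft_force: [-1.4, -0.5, 1.1]
opening: 0.124
```

Request:
drive_tool:
  commands:
    - {"dx": 0,"dy": 0,"dz": 0,"yaw": 3}
    - {"dx": 0,"dy": 0,"dz": 0,"yaw": 4}
    - {"dx": 0,"dy": 0,"dz": 0,"yaw": 4}
    - {"dx": 0,"dy": 0,"dz": 0,"yaw": 4}
    - {"dx": 0,"dy": 0,"dz": 0,"yaw": 0}

```text
t: 19.43
eef_pos: [459.1, -169.8, 65.5]
tcp_rot: [3.141, 0.0, 1.951]
ft_force: [-0.9, -0.0, 0.9]
opening: 0.121
```

Request:
drive_tool:
  commands:
    - {"dx": 0,"dy": 0,"dz": 0,"yaw": 5}
    - {"dx": 0,"dy": 0,"dz": 0,"yaw": 5}
    - {"dx": 0,"dy": 0,"dz": 0,"yaw": 5}
    - {"dx": 0,"dy": 0,"dz": 0,"yaw": 5}
    - {"dx": 0,"dy": 0,"dz": 0,"yaw": 0}

```text
t: 19.85
eef_pos: [459.3, -169.7, 65.5]
tcp_rot: [3.141, 0.0, 2.298]
ft_force: [2.0, 2.8, 0.8]
opening: 0.126
```

Request:
drive_tool:
  commands:
    - {"dx": 0,"dy": 0,"dz": 0,"yaw": 5}
    - {"dx": 0,"dy": 0,"dz": 0,"yaw": 5}
    - {"dx": 0,"dy": 0,"dz": 0,"yaw": 5}
    - {"dx": 0,"dy": 0,"dz": 0,"yaw": 5}
    - {"dx": 0,"dy": 0,"dz": 0,"yaw": 0}

```text
t: 20.27
eef_pos: [459.3, -169.5, 65.5]
tcp_rot: [3.141, 0.0, 2.646]
ft_force: [3.2, 4.4, 0.3]
opening: 0.126
```

Request:
drive_tool:
  commands:
    - {"dx": 0,"dy": 0,"dz": 0,"yaw": 5}
    - {"dx": 0,"dy": 0,"dz": 0,"yaw": 5}
    - {"dx": 0,"dy": 0,"dz": 0,"yaw": 5}
    - {"dx": 0,"dy": 0,"dz": 0,"yaw": 5}
    - {"dx": 0,"dy": 0,"dz": 0,"yaw": 0}

```text
t: 20.68
eef_pos: [459.4, -169.4, 65.5]
tcp_rot: [3.141, 0.001, 2.995]
ft_force: [3.2, 6.0, 0.0]
opening: 0.124
```

Request:
drive_tool:
  commands:
    - {"dx": 0,"dy": 0,"dz": 0,"yaw": 4}
    - {"dx": 0,"dy": 0,"dz": 0,"yaw": 4}
    - {"dx": 0,"dy": 0,"dz": 0,"yaw": 3}
    - {"dx": 0,"dy": 0,"dz": 0,"yaw": 0}
    - {"dx": 0,"dy": 0,"dz": 0,"yaw": 0}

```text
t: 21.1
eef_pos: [459.4, -169.3, 65.5]
tcp_rot: [3.141, 0.001, -3.101]
ft_force: [3.6, 5.7, 1.1]
opening: 0.127
```

```bash
python3 - <<'E'
from h import *
np.set_printoptions(precision=3,suppress=True)
s=env.state();w=env.calibration('wrist');im=env.read_camera('wrist')[:,:,::-1]
cv2.imwrite('pics/w19.png',im)
print(s['t'],s['eef_pos'],s['tcp_rot'],s['ft_force'],s['moment'],s['joints'],s['opening'])
E
```

```text
21.1 [ 459.371 -169.281   65.499] [ 3.141  0.001 -3.101] [3.638 5.699 1.093] [ 1.301 -0.855  0.064] [-0.489  0.526  2.032  0.001  0.583 -2.101] 0.12738618524688694
```

View pics/w19.png

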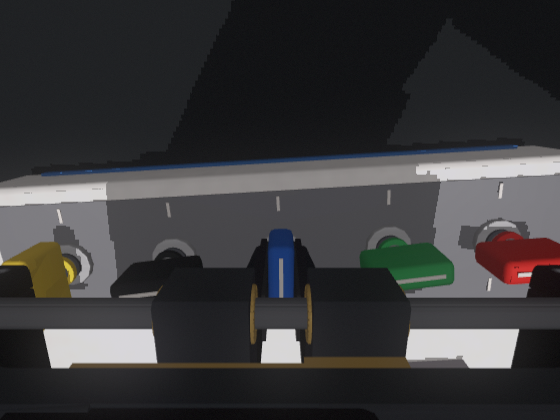

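Request:
drive_tool:
  commands:
    - {"dx": 0,"dy": 0,"dz": 0,"yaw": 1.5}
    - {"dx": 0,"dy": 0,"dz": 0,"yaw": 1.5}
    - {"dx": 0,"dy": 0,"dz": 0,"yaw": 0.5}
    - {"dx": 0,"dy": 0,"dz": 0,"yaw": 0}

```text
t: 21.48
eef_pos: [459.4, -169.3, 65.5]
tcp_rot: [3.141, 0.001, -3.041]
ft_force: [4.1, 8.0, 1.1]
opening: 0.125
```

```bash
python3 - <<'E'
from h import *
np.set_printoptions(precision=3,suppress=True)
s=env.state()
print(s['t'],s['eef_pos'],s['tcp_rot'],s['ft_force'],s['moment'],s['opening'])
E
```

```text
21.4833 [ 459.395 -169.257   65.484] [ 3.141  0.001 -3.041] [4.106 7.959 1.116] [ 1.345 -0.792 -0.292] 0.12498884815319508
```

The stop is reached: the moment jumped. Open slightly, since the neighbours are near, and go straight up.

Request:
drive_tool:
  commands:
    - {"dx": 0,"dy": 0,"dz": 0,"yaw": 0}
    - {"dx": 0,"dy": 0,"dz": 0,"yaw": 0}
    - {"dx": 0,"dy": 0,"dz": 0,"yaw": 0}
    - {"dx": 0,"dy": 0,"dz": 0,"yaw": 0}
    - {"dx": 0,"dy": 0,"dz": 0,"yaw": 0}
  grip: 0.26

```text
t: 21.9
eef_pos: [459.0, -169.9, 65.4]
tcp_rot: [3.142, -0.0, -3.036]
ft_force: [0.0, 0.5, -0.9]
opening: 0.256
```

Request:
drive_tool:
  commands:
    - {"dx": 0,"dy": 0,"dz": 4,"yaw": 0}
    - {"dx": 0,"dy": 0,"dz": 10,"yaw": 0}
    - {"dx": 0,"dy": 0,"dz": 15,"yaw": 0}
    - {"dx": 0,"dy": 0,"dz": 20,"yaw": 0}
    - {"dx": 0,"dy": 0,"dz": 20,"yaw": 0}

```text
t: 22.32
eef_pos: [458.8, -169.8, 135.9]
tcp_rot: [3.141, -0.0, -3.036]
ft_force: [0.5, 0.1, -0.5]
opening: 0.258
```

Request:
drive_tool:
  commands:
    - {"dx": 0,"dy": 0,"dz": 30,"yaw": 0}
    - {"dx": 0,"dy": 0,"dz": 30,"yaw": 0}
    - {"dx": 0,"dy": 0,"dz": 30,"yaw": 0}
    - {"dx": 0,"dy": 0,"dz": 30,"yaw": 0}
    - {"dx": 0,"dy": 0,"dz": 0,"yaw": 0}

```text
t: 22.73
eef_pos: [460.3, -170.5, 260.5]
tcp_rot: [-3.137, 0.007, -3.035]
ft_force: [0.0, 0.2, 0.8]
opening: 0.259
```

```bash
python3 - <<'E'
from h import *
np.set_printoptions(precision=3,suppress=True)
s=env.state();im=env.read_camera('wrist')[:,:,::-1]
cv2.imwrite('pics/w20.png',im)
print(s['t'],s['eef_pos'],s['tcp_rot'],s['ft_force'],s['opening'])
a=env.read_camera('side')[:,:,::-1];b=env.read_camera('scene')[:,:,::-1]
cv2.imwrite('pics/ss20.png',np.hstack([cv2.resize(a[120:260,220:400],None,fx=2.2,fy=2.2,interpolation=2),cv2.resize(b[180:320,190:370],None,fx=2.2,fy=2.2,interpolation=2)]))
E
```

```text
22.7333 [ 460.344 -170.472  260.546] [-3.137  0.007 -3.035] [0.039 0.226 0.844] 0.2588600033451415
```

View pics/w20.png

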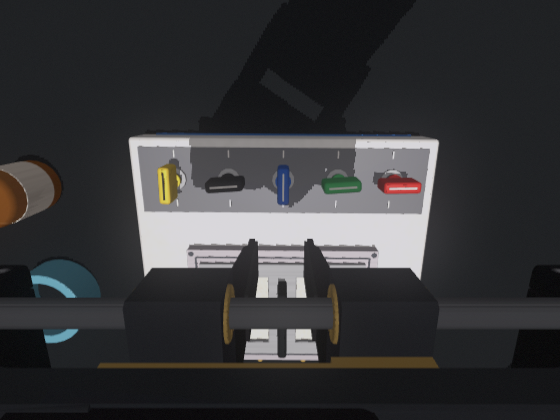

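View pics/ss20.png

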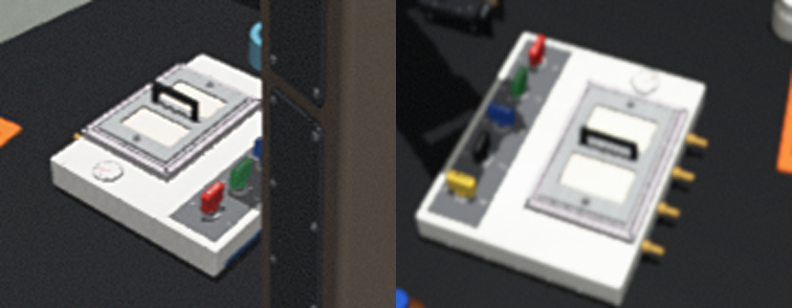

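Blue at (283,186) stands across the row like yellow at (167,185). Black, green and red lie along the row, and both pins show in the mask's holes. The arm is clear, so I'm handing in.

```bash
python3 - <<'E'
from cell import env
print(env.job_done(), env.state()['t'])
E
```

```text
the job is handed in; nothing more can be done
the job is handed in; nothing more can be done
```

The mask is seated on the vacuum plate over both dowels, and the blue valve is turned fully open. I handed the job in at about 23 s of the 64 s allowed; no verdict was reported.

- **Mask:** I gripped the large grey mask by its handle and carried it over. The wrist camera showed both pin tips centred in the holes before the final descent. It touched down with about 9 N at the predicted seated height, and I let go. Afterwards the pictures show it flat, with a pin in each hole.
- **Blue valve:** I turned it about 89° counter-clockwise, until a jump in the wrist moment showed it had reached its stop. It now stands across the row, parallel to yellow.
- **Other valves and objects:** In the last pictures red, green and black are still closed and yellow is still open. The arm never went near the bottle, jar or tape, but I did not re-measure where they stand. The arm ended clear of everything, at 260 mm height.
- **Disagreements:** The wrist camera's sideways readings were about 0.7 mm off the measured tool position, which I corrected for by measuring relative to the mask. The arm also came to rest 1–3 mm off its commanded position after fast moves, so I re-checked and corrected it before each grasp and the final lowering. No check failed.

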